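# Book a souvenir sale with the reader wand

### The arm

A 6-joint arm with a two-finger parallel gripper is mounted at the origin on the work surface. World frame = base frame: x ahead of the robot, y to its left, z up, the work surface at z = 0. Lengths are in mm, angles in rad, forces in N, time in s.
With the tool pointing down it reaches from about 275 to 750 mm from the base axis. Payload 10.2 kg.
Tool frame: the origin (TCP) lies midway between the tips of the shut fingers; the grasp point (between the pads) lies 19 mm behind it; z points along the fingers, y is the direction in which the jaws open and shut (so a half turn about z gives the same grasp; the last joint's range is limited). The gripper opens to 85 mm and grips with 20 to 120 N. Pads are 22 mm wide; open, the fingers measure 114 mm over their backs; the gripper's body (76 mm by 85 mm) begins 54 mm behind the grasp point. The pads swing forward as they close: fully open they stand 13 mm farther back than shut.
Start: joints at [-1.403, 0.313, 1.498, -0, 1.331, -0.223], TCP at [199.975, -485.429, 231.294] pointing down, gripper open.
Joint ranges: [-2.94, 2.94], [-0.97, 2.17], [0.19, 2.56], [-1.23, 4.37], [0.02, 3.11], [-2.88, 2.88]. Speed limits (rad/s): [2.39, 2.39, 3.01, 3.14, 3.14, 3.14].

### API

Orientations are given as a unit quaternion [w, x, y, z].
In Python, from rig import sense, optics, ctrl gives the robot as it stands.
- The arm moves only by the tool play_rows, never from a script. Its argument "plan" is a list of rows, each a list of 7 numbers: the shift along the world's x, y, z in mm, then the turn, a rotation vector about the world's x, y, z in rad, then the opening, from -1 (shut) to 1 (fully open), so that 0 is half open. A call has 1 to 5 rows; each row shifts and turns the pose as measured when the row begins; what a row does not reach is not made up. A row lasts 1/12 s, in which the tool goes at most 41.7 mm and 7.16 degrees, less where a joint would pass 70% of its speed; a pose out of reach is approached as far as the arm can. A call is refused whole if a number of a shift passes 41.7 or a number of a turn 0.125, either way. A call with a gripper value outside its range is refused whole. The fingers move at their own pace and stop on an object; "grip_force" is the grip in N (left out, the last holds). Time passes only in rows, so rows that do not move let the fingers close. It gives the time, the measured TCP pose, the force and the opening at its end, in the units of the state.
- sense(): the state, without advancing time (a new reading comes with each control period).
- optics.capture(name): name is "side" or "top" or "wrist"; returns a dict with "img" (420x560x3 uint8, blue, green, red), "fx", "fy", "cx", "cy" (pixels), "world_to_cam" (4x4, takes a point from world to camera coordinates). Camera axes: x right, y up, looking along -z (the intrinsics and any distortion apply to the point x, -y, -z); pixel columns grow to the right and rows downward; lengths in mm; the calibration is good to about 2 mm. A picture is of the moment at which its call begins. There is no depth.
- ctrl.finish_job(): hands the job in, once; it reports no verdict.
The state is a dict: "time_s": time; "joints": joint angles; "dq": joint speeds; "tau": joint torques, N m; "eef_pos": TCP position; "ee_rot": TCP orientation; "force": force on the tool from outside, world axes, zero at the start; "wrist_torque": the same for the moment, N m; "grip_width": opening from 0.0 (shut) to 1.0 (fully open).
Only numpy, scipy, OpenCV 4.12 (cv2) and the standard library are available. Lean on these libraries where they do the work, as an engineer would, in place of code of your own. Each camera call takes 0.05 s, during which the arm holds its last target. There are 200 camera calls.

### The job

A customer is buying a magnet, a tile and two bangles: take the reader wand out of its holder and with its tip press in the blue pad, then the yellow, then the red, without pressing the white one. Then, with the wand's tip and never with the gripper, draw just two of the four orange bangles wholly onto the customer mat, flat, leaving the other two where they lie. Hang the wand back in its holder, and do not shift or upset the souvenirs standing about.

Things in the scene. Friction and masses are not known exactly. Their poses are not given: they have to be found in the camera images.
- wand: Reader wand, upright, 155 mm long, about 90 g. Origin: centre of the flat end of its orange tip (lowest point); z up its axis. Orange tip 10 mm diameter to z = 12; steel shaft 12 mm diameter to z = 85; grey collar 32 mm diameter, z = 85 to 90; black square handle 22 x 22 mm (faces along x and y) up to z = 155, green band near the top. Hangs by its collar; grip the handle from above.
- wand_collar (a point): Point on the wand's axis at the underside of the collar, 85 mm above the tip.
- holder: Fixed grey block, 70 x 70 x 95 mm high, with an upright square hole 19 mm wide right through its middle; origin at the centre of its underside. It and the mat may change sides (left, right) between starts.
- holder_hole0 (a point): Centre of the mouth of the holder's hole, at its top, 95 mm above the counter. The wand is home when its collar rests here; its tip then hangs 10 mm above the counter.
- mat: Black customer mat with a grey border, a film 180 x 180 mm flush with the counter (no step); origin at its centre, x and y along its edges.
- bangle1: One of four alike orange bangles (rigid rings) lying flat: 60 mm outer, 46 mm inner diameter, 12 mm high, about 35 g; origin at the ring's centre, underside. Slides freely on counter and mat.
- bangle2: One of four alike orange bangles (rigid rings) lying flat: 60 mm outer, 46 mm inner diameter, 12 mm high, about 35 g; origin at the ring's centre, underside. Slides freely on counter and mat.
- bangle3: One of four alike orange bangles (rigid rings) lying flat: 60 mm outer, 46 mm inner diameter, 12 mm high, about 35 g; origin at the ring's centre, underside. Slides freely on counter and mat.
- bangle4: One of four alike orange bangles (rigid rings) lying flat: 60 mm outer, 46 mm inner diameter, 12 mm high, about 35 g; origin at the ring's centre, underside. Slides freely on counter and mat.
- pad_blue_top (a point): Centre of the top face of the blue pad, a round sprung button 26 mm across facing up (moves with it), on a fixed dark wooden stand 64 (x) x 56 (y) x 45 mm, pad 8 mm to +x of the stand's middle; stands change places. A white card 52 mm wide stands on the stand's robot-side edge, 32 mm from the pad's centre, 39 mm above the stand's top.
- pad_blue (a joint): Travel of the blue pad: 0 = up, 0.006 m = fully in; its spring gives about 5 N when fully in. It counts as pressed beyond 0.003 m.
- pad_yellow_top (a point): Centre of the top face of the yellow pad, a round sprung button 26 mm across facing up (moves with it), on a fixed dark wooden stand 64 (x) x 56 (y) x 35 mm, pad 8 mm to +x of the stand's middle; stands change places. A white card 52 mm wide stands on the stand's robot-side edge, 32 mm from the pad's centre, 39 mm above the stand's top.
- pad_yellow (a joint): Travel of the yellow pad: 0 = up, 0.006 m = fully in; its spring gives about 5 N when fully in. It counts as pressed beyond 0.003 m.
- pad_red_top (a point): Centre of the top face of the red pad, a round sprung button 26 mm across facing up (moves with it), on a fixed dark wooden stand 64 (x) x 56 (y) x 50 mm, pad 8 mm to +x of the stand's middle; stands change places. A white card 52 mm wide stands on the stand's robot-side edge, 32 mm from the pad's centre, 39 mm above the stand's top.
- pad_red (a joint): Travel of the red pad: 0 = up, 0.006 m = fully in; its spring gives about 5 N when fully in. It counts as pressed beyond 0.003 m.
- pad_white_top (a point): Centre of the top face of the white pad, a round sprung button 26 mm across facing up (moves with it), on a fixed dark wooden stand 64 (x) x 56 (y) x 40 mm, pad 8 mm to +x of the stand's middle; stands change places. A white card 52 mm wide stands on the stand's robot-side edge, 32 mm from the pad's centre, 39 mm above the stand's top. Not to be pressed.
- pad_white (a joint): Travel of the white pad: 0 = up, 0.006 m = fully in; its spring gives about 5 N when fully in. It counts as pressed beyond 0.003 m.
- globe: Bystander, loose: glass snow globe on a dark wooden foot, 50 mm across, 59 mm tall; origin at the centre of its underside.
- cup: Bystander, loose: small blue ceramic cup, 50 mm across, 58 mm tall; origin at the centre of its underside.
- bell: Bystander, loose: small brass hand bell with a dark stem, 28 mm across, 49 mm tall; origin at the centre of its underside.
- doll: Bystander, loose: red painted wooden doll with a white face, 44 mm across, 66 mm tall; origin at the centre of its underside.
- tower: Bystander, loose: terracotta toy tower, 36 x 36 mm, 66 mm tall; origin at the centre of its underside.
- magnets: Bystander, loose: stack of five coloured magnets, 42 x 30 mm, 40 mm tall; origin at the centre of its underside.

How it is judged (in metres and radians):
On the way, in this order (a step that is already met when the one before it is completed fails the run):
1. the wand's tip presses the blue pad in (value of joint pad_blue above 0.003 m and distance between wand and pad_blue_top below 0.012 m), for 0.1 s.
2. the wand's tip presses the yellow pad in (value of joint pad_yellow above 0.003 m and distance between wand and pad_yellow_top below 0.012 m), for 0.1 s.
3. the wand's tip presses the red pad in (value of joint pad_red above 0.003 m and distance between wand and pad_red_top below 0.012 m), for 0.1 s.
4. just two bangles lie flat and wholly on the mat, the other two have stayed put (((x of bangle1 in the frame of mat between -0.066 and 0.066 m and y of bangle1 in the frame of mat between -0.066 and 0.066 m and height (world z) of each of bangle1, bangle2 below 0.006 m and angle between each of bangle1, bangle2's own z axis and vertical below 0.1 rad and x of bangle2 in the frame of mat between -0.066 and 0.066 m and y of bangle2 in the frame of mat between -0.066 and 0.066 m and distance of each of bangle3, bangle4 from where it was at the start of the episode below 0.03 m) or (x of bangle1 in the frame of mat between -0.066 and 0.066 m and y of bangle1 in the frame of mat between -0.066 and 0.066 m and height (world z) of each of bangle1, bangle3 below 0.006 m and angle between each of bangle1, bangle3's own z axis and vertical below 0.1 rad and distance of each of bangle2, bangle4 from where it was at the start of the episode below 0.03 m and x of bangle3 in the frame of mat between -0.066 and 0.066 m and y of bangle3 in the frame of mat between -0.066 and 0.066 m) or (distance of each of bangle1, bangle4 from where it was at the start of the episode below 0.03 m and x of bangle2 in the frame of mat between -0.066 and 0.066 m and y of bangle2 in the frame of mat between -0.066 and 0.066 m and height (world z) of each of bangle2, bangle3 below 0.006 m and angle between each of bangle2, bangle3's own z axis and vertical below 0.1 rad and x of bangle3 in the frame of mat between -0.066 and 0.066 m and y of bangle3 in the frame of mat between -0.066 and 0.066 m) or (x of bangle1 in the frame of mat between -0.066 and 0.066 m and y of bangle1 in the frame of mat between -0.066 and 0.066 m and height (world z) of each of bangle1, bangle4 below 0.006 m and angle between each of bangle1, bangle4's own z axis and vertical below 0.1 rad and distance of each of bangle2, bangle3 from where it was at the start of the episode below 0.03 m and x of bangle4 in the frame of mat between -0.066 and 0.066 m and y of bangle4 in the frame of mat between -0.066 and 0.066 m) or (distance of each of bangle1, bangle3 from where it was at the start of the episode below 0.03 m and x of bangle2 in the frame of mat between -0.066 and 0.066 m and y of bangle2 in the frame of mat between -0.066 and 0.066 m and height (world z) of each of bangle2, bangle4 below 0.006 m and angle between each of bangle2, bangle4's own z axis and vertical below 0.1 rad and x of bangle4 in the frame of mat between -0.066 and 0.066 m and y of bangle4 in the frame of mat between -0.066 and 0.066 m) or (distance of each of bangle1, bangle2 from where it was at the start of the episode below 0.03 m and x of bangle3 in the frame of mat between -0.066 and 0.066 m and y of bangle3 in the frame of mat between -0.066 and 0.066 m and height (world z) of each of bangle3, bangle4 below 0.006 m and angle between each of bangle3, bangle4's own z axis and vertical below 0.1 rad and x of bangle4 in the frame of mat between -0.066 and 0.066 m and y of bangle4 in the frame of mat between -0.066 and 0.066 m))), for 0.2 s.
At the end, for the whole second after the job is handed in: Two bangles lie flat, centres within 66 mm of the mat's middle along each of its edges; the other two are within 30 mm of their starts; all at rest. The wand hangs upright in its holder, collar within 6 mm of the hole's mouth, released and at rest (((x of bangle1 in the frame of mat between -0.066 and 0.066 m and y of bangle1 in the frame of mat between -0.066 and 0.066 m and height (world z) of each of bangle1, bangle2 below 0.006 m and angle between each of bangle1, bangle2's own z axis and vertical below 0.1 rad and x of bangle2 in the frame of mat between -0.066 and 0.066 m and y of bangle2 in the frame of mat between -0.066 and 0.066 m and distance of each of bangle3, bangle4 from where it was at the start of the episode below 0.03 m) or (x of bangle1 in the frame of mat between -0.066 and 0.066 m and y of bangle1 in the frame of mat between -0.066 and 0.066 m and height (world z) of each of bangle1, bangle3 below 0.006 m and angle between each of bangle1, bangle3's own z axis and vertical below 0.1 rad and distance of each of bangle2, bangle4 from where it was at the start of the episode below 0.03 m and x of bangle3 in the frame of mat between -0.066 and 0.066 m and y of bangle3 in the frame of mat between -0.066 and 0.066 m) or (distance of each of bangle1, bangle4 from where it was at the start of the episode below 0.03 m and x of bangle2 in the frame of mat between -0.066 and 0.066 m and y of bangle2 in the frame of mat between -0.066 and 0.066 m and height (world z) of each of bangle2, bangle3 below 0.006 m and angle between each of bangle2, bangle3's own z axis and vertical below 0.1 rad and x of bangle3 in the frame of mat between -0.066 and 0.066 m and y of bangle3 in the frame of mat between -0.066 and 0.066 m) or (x of bangle1 in the frame of mat between -0.066 and 0.066 m and y of bangle1 in the frame of mat between -0.066 and 0.066 m and height (world z) of each of bangle1, bangle4 below 0.006 m and angle between each of bangle1, bangle4's own z axis and vertical below 0.1 rad and distance of each of bangle2, bangle3 from where it was at the start of the episode below 0.03 m and x of bangle4 in the frame of mat between -0.066 and 0.066 m and y of bangle4 in the frame of mat between -0.066 and 0.066 m) or (distance of each of bangle1, bangle3 from where it was at the start of the episode below 0.03 m and x of bangle2 in the frame of mat between -0.066 and 0.066 m and y of bangle2 in the frame of mat between -0.066 and 0.066 m and height (world z) of each of bangle2, bangle4 below 0.006 m and angle between each of bangle2, bangle4's own z axis and vertical below 0.1 rad and x of bangle4 in the frame of mat between -0.066 and 0.066 m and y of bangle4 in the frame of mat between -0.066 and 0.066 m) or (distance of each of bangle1, bangle2 from where it was at the start of the episode below 0.03 m and x of bangle3 in the frame of mat between -0.066 and 0.066 m and y of bangle3 in the frame of mat between -0.066 and 0.066 m and height (world z) of each of bangle3, bangle4 below 0.006 m and angle between each of bangle3, bangle4's own z axis and vertical below 0.1 rad and x of bangle4 in the frame of mat between -0.066 and 0.066 m and y of bangle4 in the frame of mat between -0.066 and 0.066 m)) and distance between wand_collar and holder_hole0 below 0.006 m and angle between wand's own z axis and vertical below 0.06 rad and linear speed of each of wand, bangle1, bangle2, bangle3, bangle4 below 0.02 m/s); the robot touches nothing.
It fails at once if the white pad is pressed in (value of joint pad_white above 0.003 m).
It fails at once if the gripper's fingers touch a bangle (contact force between the fingers and bangle1 above 0.5 N or contact force between the fingers and bangle2 above 0.5 N or contact force between the fingers and bangle3 above 0.5 N or contact force between the fingers and bangle4 above 0.5 N).
It fails at once if a souvenir is shifted by more than 30 mm or tipped over (distance of any of globe, cup, bell, doll, tower, magnets from where it was at the start of the episode above 0.03 m or angle between any of globe, cup, bell, doll, tower, magnets's own z axis and vertical above 0.5 rad).
It also fails if it takes over 72 s, if anything falls off the work surface, if the arm or the gripper's body presses on something with over 40 N, if the wrist force passes 120 N, or if a joint passes its speed limit or range.

## Working session

There is one attempt and no reset: what is moved stays moved. The work goes in short steps, Python scripts to look and compute and a tool call to move; the robot and the scene stay as the last step left them, time stands still between calls to the robot, and variables do not carry over. Pictures are saved under pics/ and viewed, about 8 in all and at most 12, crops included, and the job is handed in when it is done.

Besides the shell and the picture viewer there is one more tool, called after "Emit:" by a JSON object that holds its "op" and its "data", one argument or row to a line. play_rows: Moves the arm, as the interface text tells. Its arguments: {"type":"object","properties":{"plan":{"type":"array"},"grip_force":{"type":"number"}},"required":["plan"]}

```bash
mkdir -p pics; ls; python3 - <<'E'
from rig import sense, optics
import cv2, numpy as np
print(sense())
for n in("top","side"):
    c=optics.capture(n); cv2.imwrite(f"pics/{n}0.png",c["img"])
    print(n,{k:(np.round(v,3).tolist() if k!="img" else 0) for k,v in c.items()})
E
```

```text
pics
{'time_s': 0.0, 'joints': array([-1.40338898e+00,  3.13431229e-01,  1.49846643e+00,  1.30132871e-05,
        1.33099040e+00, -2.23390629e-01]), 'dq': array([-4.81075392e-05,  3.32747654e-04, -8.98568331e-04,  5.07183522e-04,
       -5.57788864e-04, -1.83482239e-05]), 'tau': array([-4.43851977e-04, -4.12268078e+01, -2.59740704e+01, -2.56997337e-04,
        4.15067916e-03, -1.18862795e-05]), 'eef_pos': array([ 199.93732201, -485.15085199,  230.73363376]), 'ee_rot': array([-6.47274109e-04,  9.80970376e-01,  1.94156383e-01,  2.44449237e-05]), 'force': array([-0.59241755, -0.17882893, -0.3188747 ]), 'wrist_torque': array([ 0.00279116, -0.02731894,  0.03640638]), 'grip_width': 0.9984823253534465}
top {'img': 0, 'fx': 404.046, 'fy': 404.046, 'cx': 275.232, 'cy': 209.567, 'world_to_cam': [[0.02, -0.999, -0.025, -0.303], [0.989, 0.016, 0.145, -549.729], [-0.144, -0.027, 0.989, -827.253], [0.0, 0.0, 0.0, 1.0]]}
side {'img': 0, 'fx': 456.165, 'fy': 456.165, 'cx': 273.27, 'cy': 202.385, 'world_to_cam': [[-0.998, -0.055, -0.026, 538.744], [0.01, -0.567, 0.824, -98.656], [-0.06, 0.822, 0.566, -967.505], [0.0, 0.0, 0.0, 1.0]]}
```

View pics/top0.png

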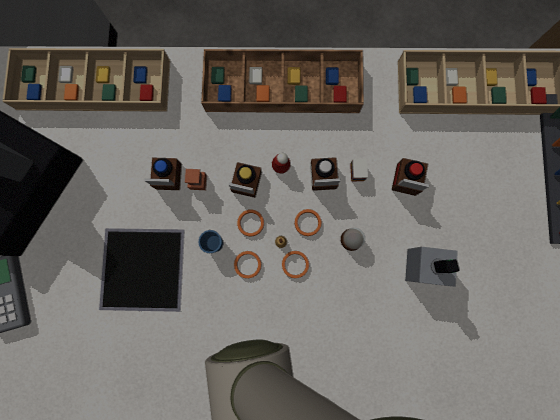

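View pics/side0.png

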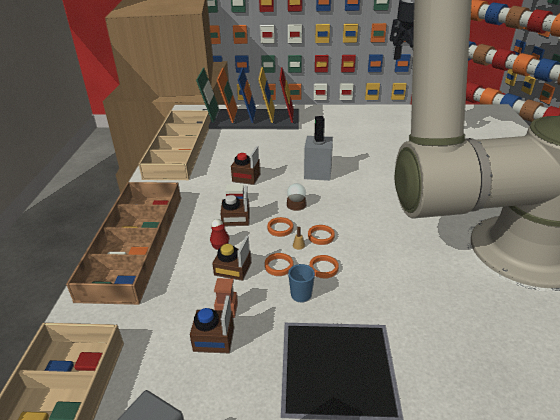

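```bash
cat > h.py <<'E'
import numpy as np, cv2
from rig import sense, optics
def ray(c,u,v):
    M=np.array(c["world_to_cam"]);R,t=M[:3,:3],M[:3,3]
    d=np.array([(u-c["cx"])/c["fx"],-(v-c["cy"])/c["fy"],-1.]);return -R.T@t,R.T@d
def onz(c,u,v,z):
    o,d=ray(c,u,v);return o+d*(z-o[2])/d[2]
def tri(ra,rb):
    (o,d),(p,e)=ra,rb
    s=np.linalg.lstsq(np.c_[d,-e],p-o,rcond=None)[0];a=o+d*s[0];b=p+e*s[1]
    return (a+b)/2,np.linalg.norm(a-b)
def proj(c,p):
    M=np.array(c["world_to_cam"]);q=M[:3,:3]@np.array(p,float)+M[:3,3]
    return c["cx"]+c["fx"]*q[0]/-q[2],c["cy"]-c["fy"]*q[1]/-q[2]
def blobs(c,lo,hi,roi=None,amin=20,holes=True):
    h=cv2.cvtColor(c["img"],cv2.COLOR_BGR2HSV);m=cv2.inRange(h,np.array(lo),np.array(hi))
    if roi:
        k=np.zeros_like(m);x0,y0,x1,y1=roi;k[y0:y1,x0:x1]=255;m&=k
    cs,_=cv2.findContours(m,cv2.RETR_EXTERNAL,cv2.CHAIN_APPROX_NONE);out=[]
    for q in cs:
        a=cv2.contourArea(q)
        if a>=amin:
            M=cv2.moments(q);out.append((M["m10"]/M["m00"],M["m01"]/M["m00"],a,cv2.boundingRect(q),q))
    return sorted(out,key=lambda b:-b[2])
E
python3 - <<'E'
from h import *
T,S=optics.capture("top"),optics.capture("side")
P=lambda b:[(round(x[0],1),round(x[1],1),x[2],x[3]) for x in b[:3]]
col={"blue":((95,120,40),(125,255,255),(148,150,182,190),(190,300,222,333)),"yellow":((20,120,60),(35,255,255),(230,155,262,190),(214,238,242,258)),"red":((0,150,60),(6,255,255),(395,155,430,185),(230,148,256,170))}
for n,(lo,hi,rt,rs) in col.items():
    a,b=blobs(T,lo,hi,rt),blobs(S,lo,hi,rs);print(n,P(a),P(b))
    if a and b: print(tri(ray(T,*a[0][:2]),ray(S,*b[0][:2])))
for b in blobs(T,(4,130,60),(16,255,255),(225,200,330,285),60): print("bangle",P([b]),onz(T,b[0],b[1],6).round())
for b in blobs(S,(4,130,60),(16,255,255),(255,210,350,285),60): print("bangleS",P([b]),onz(S,b[0],b[1],6).round())
for n,u,v,z in[("cup",210,241,58),("bell",281,241,49),("globe",352,239,50),("tower",196,177,66),("magnets",360,170,40)]: print(n,onz(T,u,v,z).round())
m=cv2.inRange(T["img"],0*np.ones(3),70*np.ones(3))
for u,v in[(105,230),(183,230),(182,309),(102,309)]: print("matcorner",onz(T,u,v,0).round())
im=np.hstack([cv2.resize(T["img"][235:300,395:475],None,fx=5,fy=5,interpolation=2),cv2.resize(S["img"][105:190,290:350],None,fx=325/85,fy=325/85,interpolation=2)])
cv2.imwrite("pics/hold.png",im)
E
```

```text
blue [(160.1, 165.6, 103.0, (154, 160, 13, 12))] [(205.1, 315.3, 176.5, (197, 308, 17, 15))]
(array([637.67193935, 257.65843019,  61.44234595]), np.float64(0.11106067564695857))
yellow [(244.8, 172.3, 99.0, (239, 167, 13, 12))] [(226.6, 249.4, 112.5, (220, 244, 14, 12))]
(array([627.89552494,  76.42139665,  50.72720507]), np.float64(0.19509119171947906))
red [(415.9, 168.3, 101.0, (410, 163, 13, 12))] [(241.5, 156.2, 46.0, (237, 153, 10, 8))]
(array([ 638.04219275, -284.50143502,   64.45933157]), np.float64(0.5211786207598949))
bangle [(247.2, 264.3, 529.5, (234, 251, 27, 27))] [432.  70.   6.]
bangle [(294.9, 264.1, 528.5, (282, 251, 27, 27))] [435. -35.   6.]
bangle [(307.4, 222.2, 513.5, (295, 209, 26, 27))] [527. -61.   6.]
bangle [(250.3, 222.5, 505.5, (238, 210, 26, 26))] [525.  66.   6.]
bangleS [(324.0, 265.9, 473.0, (310, 255, 28, 23))] [432.  71.   6.]
bangleS [(278.1, 263.8, 469.0, (265, 253, 28, 23))] [526.  67.   6.]
bangleS [(320.6, 234.3, 385.5, (308, 225, 26, 20))] [436. -32.   6.]
bangleS [(279.9, 226.4, 352.5, (268, 217, 25, 19))] [528. -59.   6.]
cup [479. 144.  58.]
bell [482.  -4.  49.]
globe [ 489. -152.   50.]
tower [613. 178.  66.]
magnets [ 639. -172.   40.]
matcorner [503. 394.   0.]
matcorner [506. 217.   0.]
matcorner [333. 210.   0.]
matcorner [329. 386.   0.]
```

View pics/hold.png

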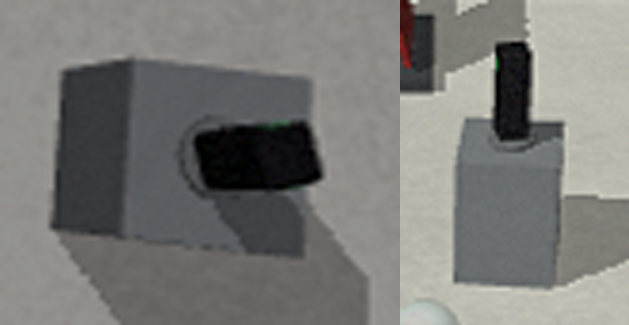

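```bash
python3 - <<'E'
from h import *
T,S=optics.capture("top"),optics.capture("side")
c=[onz(T,395+u/5,235+v/5,95) for u,v in[(133,57),(313,78),(305,258),(126,238)]]
print(np.round(c),np.mean(c,0))
for a,b in((0,1),(1,2),(2,3),(3,0)): 
    d=c[b]-c[a]; print(np.hypot(*d[:2]).round(1),np.degrees(np.arctan2(d[1],d[0])).round(1))
print("top",onz(T,395+291/5,235+154/5,165)); k=85/325
print("topS", onz(S,290+(513-400)*k,105+43*k,165),tri(ray(T,395+291/5,235+154/5),ray(S,290+(513-400)*k,105+43*k)))
b=blobs(T,(0,0,0),(180,255,45),(425,250,470,280));print(b[0][:4]);print(cv2.minAreaRect(b[0][4]))
print("mid",onz(T,*b[0][:2],132))
b=blobs(S,(0,0,0),(180,255,45),(305,110,335,145));print(b[0][:4]);print("midS",onz(S,*b[0][:2],132))
W=optics.capture("wrist");cv2.imwrite("pics/w0.png",W["img"])
E
```

```text
[[ 473. -281.   95.]
 [ 466. -351.   95.]
 [ 397. -344.   95.]
 [ 403. -276.   95.]] [ 434.80676558 -313.02035017   95.        ]
69.9 -95.7
69.7 174.9
68.7 84.8
70.3 -4.0
top [ 435.51833999 -312.31716325  165.        ]
topS [ 435.06241218 -312.35287322  165.        ] (array([ 435.29173527, -312.28134248,  165.04637349]), np.float64(0.45267772773710124))
(445.94594594594594, 266.0379665379665, 259.0, (434, 259, 25, 14))
((445.9695739746094, 266.0735778808594), (12.824468612670898, 23.867761611938477), 85.91438293457031)
mid [ 435.31533958 -312.38514305  132.        ]
(318.89743589743586, 128.39743589743588, 182.0, (315, 116, 9, 26))
midS [ 435.75945652 -310.95686546  132.        ]
```

Emit:
{"op": "play_rows", "data": {
  "plan": [
    [26, 19, 0, 0, 0, 0.121, 1],
    [26, 19, 0, 0, 0, 0.121, 1],
    [26, 19, 0, 0, 0, 0.121, 1],
    [26, 19, 0, 0, 0, 0.121, 1],
    [26, 19, 0, 0, 0, 0.121, 1]
  ],
  "grip_force": 60
}}

```text
time_s: 0.77
eef_pos: [329.9, -389.7, 230.5]
ee_rot: [0.0, 0.876, 0.483, -0.001]
force: [1.0, -0.1, 0.5]
grip_width: 1.002
```

Emit:
{"op": "play_rows", "data": {
  "plan": [
    [26, 19, 0, 0, 0, 0.121, 1],
    [26, 19, 0, 0, 0, 0.121, 1],
    [26, 19, 0, 0, 0, 0.121, 1],
    [26, 19, 0, 0, 0, 0.121, 1],
    [0, 0, 0, 0, 0, 0, 1]
  ]
}}

```text
time_s: 1.18
eef_pos: [441.6, -305.7, 230.7]
ee_rot: [0.001, 0.725, 0.689, 0.0]
force: [0.3, -0.5, 0.4]
grip_width: 1.005
```

Emit:
{"op": "play_rows", "data": {
  "plan": [
    [-6.5, -7, 0, 0, 0, -0.037, 1],
    [0, 0, -28, 0, 0, 0, 1],
    [0, 0, -28, 0, 0, 0, 1],
    [0, 0, -28, 0, 0, 0, 1],
    [0, 0, -20, 0, 0, 0, 1]
  ]
}}

```text
time_s: 1.6
eef_pos: [433.8, -317.0, 127.9]
ee_rot: [0.006, 0.743, 0.67, -0.001]
force: [-0.2, -0.3, -0.3]
grip_width: 0.999
```

```bash
python3 - <<'E'
from h import *
s=sense();print(s["eef_pos"],s["ee_rot"],s["joints"])
T=optics.capture("top");W=optics.capture("wrist");cv2.imwrite("pics/g.png",np.hstack([cv2.resize(T["img"][220:310,380:500],(560,420)),W["img"]])[:, ::1])
im=cv2.imread("pics/g.png");cv2.imwrite("pics/g.png",cv2.resize(im,(800,300)))
E
```

```text
[ 433.75481229 -316.95365169  127.93308302] [ 6.21906251e-03  7.42503659e-01  6.69812849e-01 -6.22278060e-04] [-8.48727610e-01  4.35992192e-01  1.60817823e+00 -1.23982770e-03
  1.08497040e+00 -7.45307853e-01]
```

View pics/g.png

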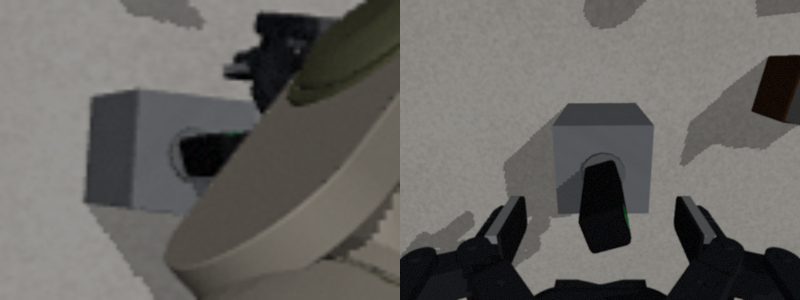

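Emit:
{"op": "play_rows", "data": {
  "plan": [
    [1, 4, -11, 0, 0, 0.01, 1],
    [0, 0, 0, 0, 0, 0, 1],
    [0, 0, 0, 0, 0, 0, 0.3],
    [0, 0, 0, 0, 0, 0, 0],
    [0, 0, 0, 0, 0, 0, -0.3]
  ]
}}

```text
time_s: 2.12
eef_pos: [433.3, -317.2, 122.0]
ee_rot: [0.008, 0.742, 0.67, -0.001]
force: [0.6, -0.5, -0.6]
grip_width: 0.606
```

Emit:
{"op": "play_rows", "data": {
  "plan": [
    [0, 0, 0, 0, 0, 0, -1],
    [0, 0, 0, 0, 0, 0, -1],
    [0, 0, 0, 0, 0, 0, -1],
    [0, 0, 0, 0, 0, 0, -1],
    [0, 0, 0, 0, 0, 0, -1]
  ]
}}

```text
time_s: 2.53
eef_pos: [433.7, -318.4, 124.6]
ee_rot: [0.01, 0.743, 0.669, -0.001]
force: [0.3, 0.4, -1.5]
grip_width: 0.257
```

```bash
python3 - <<'E'
from h import *
s=sense();print(s["eef_pos"],s["ee_rot"],s["force"],s["grip_width"])
E
```

```text
[ 433.71004694 -318.38243139  124.56371647] [ 0.00962389  0.74281669  0.66942492 -0.00100525] [ 0.25401853  0.35990122 -1.52758338] 0.2570244351644971
```

Emit:
{"op": "play_rows", "data": {
  "plan": [
    [0, 0.5, 20, 0, 0, 0, -1],
    [0, 0.5, 20, 0, 0, 0, -1],
    [0, 0.5, 20, 0, 0, 0, -1],
    [0, 0.5, 20, 0, 0, 0, -1],
    [0, 0.5, 20, 0, 0, 0, -1]
  ]
}}

```text
time_s: 2.95
eef_pos: [431.7, -313.6, 223.1]
ee_rot: [0.004, 0.743, 0.669, -0.001]
force: [0.3, 0.2, -0.4]
grip_width: 0.257
```

```bash
python3 - <<'E'
from h import *
s=sense();print(s["eef_pos"],s["ee_rot"],s["force"],s["grip_width"])
S=optics.capture("side");W=optics.capture("wrist");T=optics.capture("top")
cv2.imwrite("pics/l.png",np.hstack([cv2.resize(S["img"][40:190,250:400],(400,400),interpolation=2),cv2.resize(T["img"][220:320,380:480],(400,400))]))
s=sense();print(s["eef_pos"],s["ee_rot"])
E
```

```text
[ 431.6560321  -313.63198884  223.09936248] [ 0.00390866  0.74281684  0.66948223 -0.00118915] [ 0.32223609  0.20715904 -0.37507273] 0.25730681039028164
[ 432.09466379 -314.0837297   223.1726749 ] [ 0.00539108  0.74279808  0.66949277 -0.00117395]
```

View pics/l.png

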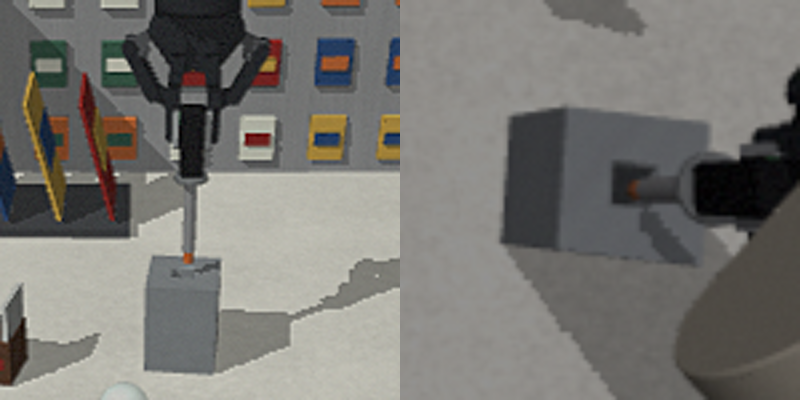

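```bash
cat >> h.py <<'E'
def tip(roiT,roiS):
    """Centre of the orange tip (6 mm above its end), with the tool pose."""
    T,S=optics.capture("top"),optics.capture("side")
    lo,hi=(3,120,50),(18,255,255)
    a,b=blobs(T,lo,hi,roiT,3),blobs(S,lo,hi,roiS,3)
    s=sense()
    p,e=tri(ray(T,*a[0][:2]),ray(S,*b[0][:2]))
    print("tip",p.round(1),"err",e.round(2),a[0][2:4],b[0][2:4]);print("tcp",s["eef_pos"].round(1),s["ee_rot"].round(4),"tip-tcp",(p-s["eef_pos"]).round(1))
    return p
def handle_top(): pass
E
python3 - <<'E'
from h import *
tip((425,255,450,280),(310,130,330,142))
S=optics.capture("side");T=optics.capture("top")
k=150/400
# collar centre: side crop (191,180); top crop (702,188)
cs=(250+191*k,40+181*k);ct=(380+(708-400)/4,220+188/4)
print("collar",tri(ray(T,*ct),ray(S,*cs)))
print("hole", [onz(T,380+(u-400)/4,220+v/4,95).round(1) for u,v in((614,163),(650,167),(648,205),(612,202))])
E
```

```text
Traceback (most recent call last):
  File "h.py", line 31, in tip
    p,e=tri(ray(T,*a[0][:2]),ray(S,*b[0][:2]))
                   ~^^^
IndexError: list index out of range
```

```bash
python3 - <<'E'
s=open("h.py").read()
i=s.index("    a,b=blobs(T,lo,hi,roiT,3)");j=s.index("    s=sense()\n",i)
s=s[:i]+'''    def cen(c,r):
        x0,y0,x1,y1=r;m=cv2.inRange(cv2.cvtColor(c["img"],cv2.COLOR_BGR2HSV)[y0:y1,x0:x1],np.array(lo),np.array(hi))
        v,u=np.nonzero(m);return u.mean()+x0,v.mean()+y0,len(u),(np.ptp(u),np.ptp(v))
    a,b=[cen(T,roiT)],[cen(S,roiS)]
'''+s[j:].replace("def handle_top(): pass\n","")
open("h.py","w").write(s)
E
cat > t.py <<'E'
from h import *
tip((425,255,450,280),(310,130,330,145))
S=optics.capture("side");T=optics.capture("top")
k=150/400
cs=(250+191*k,40+181*k);ct=(380+(708-400)/4,220+188/4)
print("collar",tri(ray(T,*ct),ray(S,*cs)))
print("hole", [onz(T,380+(u-400)/4,220+v/4,95).round(1) for u,v in((614,163),(650,167),(648,205),(612,202))])
E
python3 t.py
```

```text
tip [ 432.4 -302.2  111.3] err 0.36 (6, (np.int64(1), np.int64(4))) (10, (np.int64(2), np.int64(3)))
tcp [ 431.4 -313.5  221. ] [ 0.003   0.7429  0.6694 -0.0012] tip-tcp [   0.9   11.3 -109.7]
collar (array([ 431.99745355, -308.77187884,  189.13663431]), np.float64(2.484104359206861))
hole [array([ 445.6, -303.1,   95. ]), array([ 444. , -320.5,   95. ]), array([ 425.6, -318.8,   95. ]), array([ 426.7, -301.5,   95. ])]
```

Emit:
{"op": "play_rows", "data": {
  "plan": [
    [0, 0, 3, -0.04, 0, 0, -1],
    [0, 0, 3, -0.04, 0, 0, -1],
    [5, 25, 3, 0, 0, 0, -1],
    [10, 30, 0, 0, 0, 0, -1],
    [0, 1, 0, 0, 0, 0, -1]
  ]
}}

```text
time_s: 3.82
eef_pos: [445.7, -256.7, 227.3]
ee_rot: [0.032, 0.743, 0.667, -0.029]
force: [1.1, -0.2, -0.7]
grip_width: 0.259
```

```bash
cat > ax.py <<'E'
from h import *
import sys
# project the tip estimate and points on a vertical above it; crops for a shaft check
def grey_center(c,p,half,dirn):
    pass
T,S=optics.capture("top"),optics.capture("side");s=sense();t=s["eef_pos"]
g=np.array(t)+[0,3,-110]
r=[tuple(int(v) for v in (u-16,w-16,u+16,w+16)) for u,w in(proj(T,g),proj(S,g))]
p=tip(*r)
out=[]
for c in(T,S):
    a,b=proj(c,p+[0,0,-6]),proj(c,p+[0,0,145]);out.append((a,b))
    k=6;m=((a[0]+b[0])/2,(a[1]+b[1])/2);x0,y0=int(m[0]-33),int(m[1]-33)
    x0=max(x0,0);y0=max(y0,0)
    im=cv2.resize(c["img"][y0:y0+66,x0:x0+66],None,fx=k,fy=k,interpolation=2)
    for z in(30,79,144):
        q=proj(c,p+[0,0,z]);cv2.circle(im,(int((q[0]-x0+.5)*k),int((q[1]-y0+.5)*k)),3,(255,0,255),1)
    out.append(im)
cv2.imwrite(sys.argv[1],np.hstack([cv2.resize(out[1],(396,396)),cv2.resize(out[3],(396,396))]))
print(s["force"].round(1))
E
python3 ax.py pics/ax1.png
```

```text
tip [ 445.  -256.   118.9] err 0.58 (2, (np.int64(0), np.int64(1))) (12, (np.int64(3), np.int64(3)))
tcp [ 444.7 -260.7  227.4] [ 0.0322  0.7443  0.6664 -0.0299] tip-tcp [   0.3    4.7 -108.5]
[ 0.4 -0.3 -0.8]
```

View pics/ax1.png

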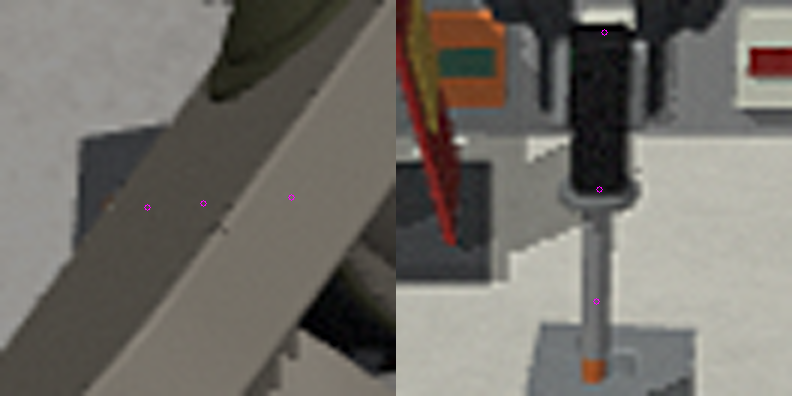

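Emit:
{"op": "play_rows", "data": {
  "plan": [
    [10.7, 28.5, 0, 0, 0, 0, -1],
    [10.7, 28.5, 0, 0, 0, 0, -1],
    [10.7, 28.5, 0, 0, 0, 0, -1],
    [10.7, 28.5, 0, 0, 0, 0, -1],
    [10.7, 28.5, 0, 0, 0, 0, -1]
  ]
}}

```text
time_s: 4.43
eef_pos: [497.4, -122.7, 226.0]
ee_rot: [0.032, 0.749, 0.661, -0.031]
force: [-0.1, 0.3, -1.0]
grip_width: 0.255
```

Emit:
{"op": "play_rows", "data": {
  "plan": [
    [10.7, 28.5, 0, 0, 0, 0, -1],
    [10.7, 28.5, 0, 0, 0, 0, -1],
    [10.7, 28.5, 0, 0, 0, 0, -1],
    [10.7, 28.5, 0, 0, 0, 0, -1],
    [10.7, 28.5, 0, 0, 0, 0, -1]
  ]
}}

```text
time_s: 4.85
eef_pos: [553.3, 21.9, 224.9]
ee_rot: [0.032, 0.752, 0.658, -0.032]
force: [0.0, 0.2, -0.1]
grip_width: 0.254
```

Emit:
{"op": "play_rows", "data": {
  "plan": [
    [10.7, 28.5, 0, 0, 0, 0, -1],
    [10.7, 28.5, 0, 0, 0, 0, -1],
    [10.7, 28.5, 0, 0, 0, 0, -1],
    [10.7, 28.5, 0, 0, 0, 0, -1],
    [10.7, 28.5, 0, 0, 0, 0, -1]
  ]
}}

```text
time_s: 5.27
eef_pos: [610.5, 166.7, 222.9]
ee_rot: [0.031, 0.754, 0.655, -0.033]
force: [0.9, -0.7, -0.7]
grip_width: 0.259
```

Emit:
{"op": "play_rows", "data": {
  "plan": [
    [8, 27, 0, 0, 0, 0.02, -1],
    [7, 22, 0, 0, 0, 0.02, -1],
    [5, 14, 0, 0, 0, 0.01, -1],
    [2, 6, 0, 0, 0, 0, -1],
    [0, 0, 0, 0, 0, 0, -1]
  ]
}}

```text
time_s: 5.68
eef_pos: [636.3, 239.5, 218.5]
ee_rot: [0.031, 0.737, 0.675, -0.033]
force: [0.1, 0.0, -0.9]
grip_width: 0.254
```

```bash
python3 ax.py pics/ax2.png
```

```text
tip [623.6 236.7 104.4] err 8.92 (85, (np.int64(24), np.int64(16))) (131, (np.int64(15), np.int64(31)))
tcp [636.  238.  219.6] [ 0.0311  0.7373  0.674  -0.033 ] tip-tcp [ -12.3   -1.3 -115.2]
[ 0.2  0.5 -1.3]
```

View pics/ax2.png

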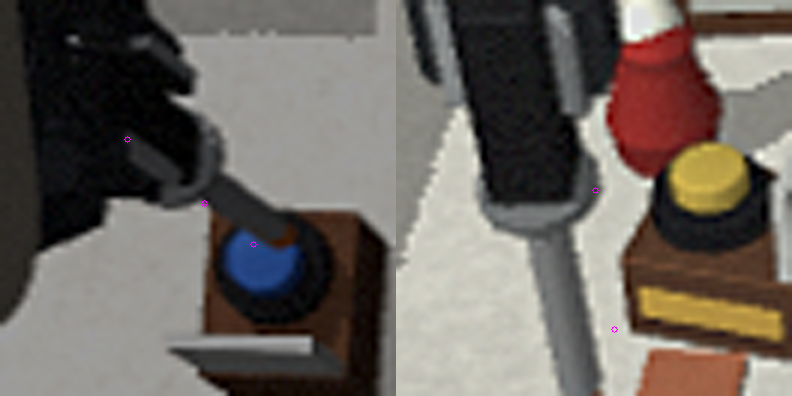

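```bash
python3 - <<'E'
from h import *
T,S=optics.capture("top"),optics.capture("side");t=sense()["eef_pos"]
for c in (T,S):
    u,v=proj(c,t+[0,4,-109]);u,v=int(u),int(v);print(u,v)
    h=cv2.cvtColor(c["img"],cv2.COLOR_BGR2HSV)[v-9:v+10,u-9:u+10]
    m=(h[...,0]<20)&(h[...,1]>90)&(h[...,2]>30)
    for i,j in np.argwhere(m): print((u-9+j,v-9+i),h[i,j].tolist(),end=" ")
    print()
E
```

```text
160 160
(np.int64(152), np.int64(158)) [13, 103, 82] (np.int64(153), np.int64(158)) [9, 127, 62] (np.int64(167), np.int64(158)) [10, 98, 78] (np.int64(168), np.int64(158)) [10, 93, 74] (np.int64(152), np.int64(159)) [15, 138, 83] (np.int64(153), np.int64(159)) [10, 143, 68] (np.int64(154), np.int64(159)) [11, 135, 70] (np.int64(167), np.int64(159)) [11, 135, 36] (np.int64(168), np.int64(159)) [10, 159, 53] (np.int64(169), np.int64(159)) [11, 165, 65] (np.int64(152), np.int64(160)) [11, 176, 61] (np.int64(153), np.int64(160)) [10, 158, 66] (np.int64(154), np.int64(160)) [11, 158, 68] (np.int64(155), np.int64(160)) [10, 125, 55] (np.int64(165), np.int64(160)) [11, 139, 44] (np.int64(166), np.int64(160)) [13, 135, 36] (np.int64(169), np.int64(160)) [10, 154, 48] (np.int64(152), np.int64(161)) [10, 162, 63] (np.int64(153), np.int64(161)) [11, 153, 70] (np.int64(154), np.int64(161)) [11, 147, 66] (np.int64(165), np.int64(161)) [13, 206, 52] (np.int64(166), np.int64(161)) [9, 177, 49] (np.int64(152), np.int64(162)) [10, 174, 63] (np.int64(153), np.int64(162)) [11, 150, 61] (np.int64(164), 
[... 1110 characters left out ...]
, 207, 169] (np.int64(205), np.int64(286)) [10, 189, 165] (np.int64(206), np.int64(286)) [10, 191, 140] (np.int64(207), np.int64(286)) [11, 196, 117] (np.int64(208), np.int64(286)) [10, 184, 101] (np.int64(204), np.int64(287)) [10, 206, 162] (np.int64(205), np.int64(287)) [11, 196, 155] (np.int64(206), np.int64(287)) [11, 194, 138] (np.int64(207), np.int64(287)) [11, 206, 114] (np.int64(208), np.int64(287)) [11, 178, 96] (np.int64(204), np.int64(288)) [12, 138, 168] (np.int64(205), np.int64(288)) [11, 204, 151] (np.int64(206), np.int64(288)) [11, 192, 138] (np.int64(207), np.int64(288)) [10, 164, 118] (np.int64(205), np.int64(289)) [12, 121, 154] (np.int64(206), np.int64(289)) [13, 106, 161]
```

```bash
python3 - <<'E'
from h import *
T,S=optics.capture("top"),optics.capture("side");s=sense();t=s["eef_pos"]
p,e=tri(ray(T,165,162),ray(S,206,287));print(p.round(1),e,t,p-t,s["ee_rot"])
print("topray at z 105", onz(T,165,162,105).round(1),"side at 105",onz(S,206,287,105).round(1))
E
```

```text
[635.1 234.4 103.5] 0.917503671391461 [635.90527923 238.69739852 219.80608978] [  -0.80850567   -4.31303331 -116.28017603] [ 0.03117313  0.73705903  0.67431378 -0.03275893]
topray at z 105 [634.2 233.9 105. ] side at 105 [635.1 235.7 105. ]
```

```bash
python3 - <<'E'
from h import *
T,S=optics.capture("top"),optics.capture("side")
p=np.array([623.6,236.7,104.4]);f=[]
for c,(u,v) in((T,(182,160)),(S,(538-396,190)),):
    a,b=proj(c,p+[0,0,-6]),proj(c,p+[0,0,145])
    x0,y0=max(int((a[0]+b[0])/2-33),0),max(int((a[1]+b[1])/2-33),0)
    f.append((x0+u/6-.5,y0+v/6-.5)); print(x0,y0)
    if c is T: print("tip T",x0+285/6-.5,y0+240/6-.5)
print(f,tri(ray(T,*f[0]),ray(S,*f[1])))
E
```

```text
117 123
tip T 164.0 162.5
175 220
[(146.83333333333334, 149.16666666666666), (198.16666666666666, 251.16666666666666)] (array([636.34238401, 242.79422183, 188.34742992]), np.float64(0.9010604864972558))
```

Emit:
{"op": "play_rows", "data": {
  "plan": [
    [0.5, 4, 0, 0.03, 0, 0, -1],
    [0.5, 5, 0, 0.03, 0, 0, -1],
    [0.5, 3, 0, 0.03, 0, 0, -1],
    [0, 1, 0, 0, 0, 0, -1],
    [0, 0, 0, 0, 0, 0, -1]
  ],
  "grip_force": 120
}}

```text
time_s: 6.6
eef_pos: [637.2, 252.0, 220.2]
ee_rot: [-0.003, 0.738, 0.675, -0.001]
force: [0.1, -0.1, -0.7]
grip_width: 0.239
```

```bash
cat > ax3.py <<'E'
from h import *
import sys
T,S=optics.capture("top"),optics.capture("side");s=sense();t=s["eef_pos"]
q=s["ee_rot"];w,x,y,z=q;print("tcp",t.round(1),"tool z",np.round([2*(x*z+w*y),2*(y*z-w*x)],3),"yaw",np.degrees(2*np.arctan2(y,x)).round(1),s["force"].round(1))
ims=[];P=[]
off=np.array(eval(sys.argv[2])) if len(sys.argv)>2 else np.array([0,0,-114])
for c in(T,S):
    u,v=proj(c,t+off);u,v=int(u),int(v)
    h=cv2.cvtColor(c["img"],cv2.COLOR_BGR2HSV)[v-10:v+11,u-10:u+11]
    m=((h[...,0]>=6)&(h[...,0]<16)&(h[...,1]>=165)&(h[...,2]>38)).astype(np.uint8)
    n,l,st,ce=cv2.connectedComponentsWithStats(m,connectivity=8)
    k=min(range(1,n),key=lambda i:np.hypot(*(ce[i]-10))-(5 if st[i,4]>5 else 0)) if n>1 else 0
    P.append((ce[k][0]+u-10,ce[k][1]+v-10));print(P[-1],st[1:].tolist())
    a,b=proj(c,t+off),proj(c,t+[0,0,-10]);x0,y0=[max(int((i+j)/2-33),0) for i,j in zip(a,b)]
    im=cv2.resize(c["img"][y0:y0+66,x0:x0+66],(396,396),interpolation=2)
    print("crop origin",x0,y0);cv2.drawMarker(im,(int((P[-1][0]-x0+.5)*6),int((P[-1][1]-y0+.5)*6)),(255,0,255),0,8);ims.append(im)
p,e=tri(ray(T,*P[0]),ray(S,*P[1]));print("tip centre",p.round(1),"err",round(e,2),"rel tcp",(p-t).round(1))
cv2.imwrite(sys.argv[1],np.hstack(ims))
E
python3 ax3.py pics/ax3.png
```

```text
tcp [637.3 252.  220.2] tool z [-0.006  0.003] yaw 84.9 [ 1.2 -0.5 -1. ]
(np.float64(153.16666666666666), np.float64(162.0)) [[8, 9, 1, 1, 1], [6, 11, 3, 3, 6]]
crop origin 113 119
(np.float64(202.125), np.float64(296.6875)) [[8, 12, 5, 4, 16]]
crop origin 165 235
tip centre [635.6 258.2 105.3] err 3.52 rel tcp [  -1.6    6.2 -114.8]
```

View pics/ax3.png

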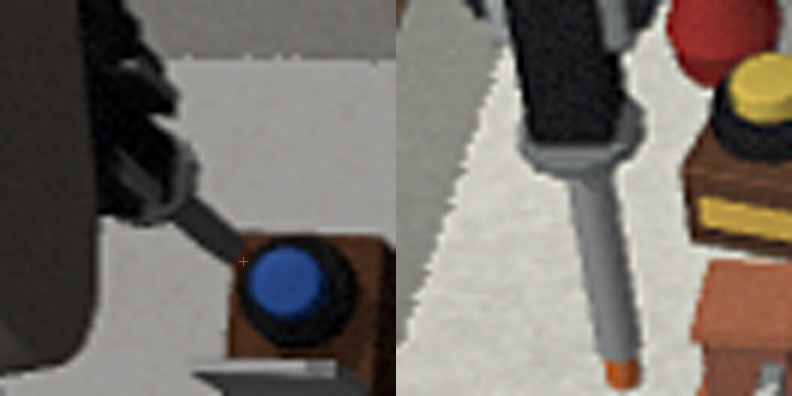

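Emit:
{"op": "play_rows", "data": {
  "plan": [
    [0.5, 0, -10, 0, 0, 0, -1],
    [0, 0, -10, 0, 0, 0, -1],
    [0, 0, -8, 0, 0, 0, -1],
    [0, 0, -2, 0, 0, 0, -1],
    [0, 0, 0, 0, 0, 0, -1]
  ]
}}

```text
time_s: 7.12
eef_pos: [637.1, 252.1, 185.7]
ee_rot: [-0.003, 0.737, 0.675, -0.003]
force: [-0.0, 0.1, -0.2]
grip_width: 0.246
```

Emit:
{"op": "play_rows", "data": {
  "plan": [
    [0, 0, -2, 0, 0, 0, -1],
    [0, 0, -2, 0, 0, 0, -1]
  ]
}}

```text
time_s: 7.28
eef_pos: [637.1, 252.1, 181.3]
ee_rot: [-0.003, 0.737, 0.675, -0.003]
force: [-0.4, -0.9, -1.4]
grip_width: 0.241
```

```bash
python3 ax3.py pics/ax4.png "[-1,6,-112]"
```

```text
tcp [637.1 252.1 181.4] tool z [-0.008  0.   ] yaw 85.0 [-0.8 -0.3 -0.2]
(np.float64(158.25), np.float64(166.75)) [[20, 4, 1, 1, 1], [9, 11, 3, 2, 4], [4, 13, 1, 1, 1], [3, 17, 1, 2, 2], [3, 20, 1, 1, 1]]
crop origin 118 125
(np.float64(205.11764705882354), np.float64(313.8235294117647)) [[20, 0, 1, 1, 1], [1, 8, 3, 3, 4], [8, 10, 5, 5, 17]]
crop origin 168 254
tip centre [635.2 259.8  67. ] err 2.8 rel tcp [  -2.     7.7 -114.4]
```

View pics/ax4.png

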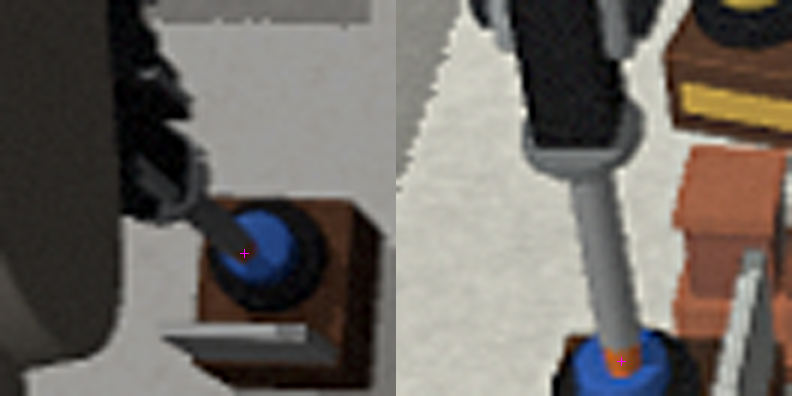

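Emit:
{"op": "play_rows", "data": {
  "plan": [
    [0, -3, 0, 0, 0, 0, -1],
    [0, 0, -2, 0, 0, 0, -1],
    [0, 0, -2, 0, 0, 0, -1]
  ]
}}

```text
time_s: 7.63
eef_pos: [637.5, 248.8, 178.6]
ee_rot: [-0.002, 0.737, 0.675, -0.002]
force: [-1.6, 0.5, 1.3]
grip_width: 0.238
```

Emit:
{"op": "play_rows", "data": {
  "plan": [
    [0, 0, -2, 0, 0, 0, -1]
  ]
}}

```text
time_s: 7.72
eef_pos: [637.5, 248.8, 177.0]
ee_rot: [-0.002, 0.737, 0.675, -0.002]
force: [-1.2, 0.3, 3.3]
grip_width: 0.242
```

Emit:
{"op": "play_rows", "data": {
  "plan": [
    [0, 0, -2, 0, 0, 0, -1]
  ]
}}

```text
time_s: 7.8
eef_pos: [637.4, 248.8, 175.3]
ee_rot: [-0.002, 0.737, 0.675, -0.002]
force: [-2.2, 0.4, 3.4]
grip_width: 0.243
```

Emit:
{"op": "play_rows", "data": {
  "plan": [
    [0, 0, -2, 0, 0, 0, -1]
  ]
}}

```text
time_s: 7.88
eef_pos: [637.7, 249.0, 174.7]
ee_rot: [-0.002, 0.737, 0.675, -0.001]
force: [-4.6, -0.8, 16.0]
grip_width: 0.245
```

Emit:
{"op": "play_rows", "data": {
  "plan": [
    [0, 0, 0.5, 0, 0, 0, -1],
    [0, 0, 10, 0, 0, 0, -1],
    [0, 0, 15, 0, 0, 0, -1],
    [0, 0, 15, 0, 0, 0, -1],
    [0, 0, 6, 0, 0, 0, -1]
  ]
}}

```text
time_s: 8.3
eef_pos: [637.4, 248.9, 222.7]
ee_rot: [-0.002, 0.737, 0.675, -0.001]
force: [0.1, -0.0, -1.0]
grip_width: 0.242
```

Emit:
{"op": "play_rows", "data": {
  "plan": [
    [-1, -15, 0, 0, 0, 0, -1],
    [-1, -25, 0, 0, 0, 0, -1],
    [-2, -28, 0, 0, 0, 0, -1],
    [-2, -30, 0, 0, 0, 0, -1],
    [-2, -30, 0, 0, 0, 0, -1]
  ]
}}

```text
time_s: 8.72
eef_pos: [627.9, 120.1, 222.0]
ee_rot: [-0.002, 0.735, 0.679, -0.0]
force: [0.1, 1.2, -0.9]
grip_width: 0.242
```

Emit:
{"op": "play_rows", "data": {
  "plan": [
    [-1, -27, 0, 0, 0, 0, -1],
    [-1, -18, 0, 0, 0, 0, -1],
    [0, -5, 0, 0, 0, 0, -1],
    [0, -1, 0, 0, 0, 0, -1],
    [0, 0, 0, 0, 0, 0, -1]
  ]
}}

```text
time_s: 9.13
eef_pos: [623.9, 58.5, 219.6]
ee_rot: [-0.003, 0.737, 0.676, -0.002]
force: [0.8, 1.0, -0.4]
grip_width: 0.244
```

Emit:
{"op": "play_rows", "data": {
  "plan": [
    [3.5, 8, -8, 0, 0, 0, -1],
    [0.5, 1, -12, 0, 0, 0, -1],
    [0, 0, -12, 0, 0, 0, -1],
    [0, 0, -6, 0, 0, 0, -1],
    [0, 0, -1, 0, 0, 0, -1]
  ]
}}

```text
time_s: 9.55
eef_pos: [628.4, 75.0, 176.8]
ee_rot: [-0.003, 0.735, 0.678, -0.002]
force: [0.4, -0.1, -1.9]
grip_width: 0.241
```

```bash
python3 ax3.py pics/ax5.png "[-1,7,-113]"
```

```text
tcp [628.7  74.6 178. ] tool z [-0.005  0.002] yaw 85.3 [ 0.9  0.4 -0.7]
(np.float64(241.0), np.float64(170.0)) []
crop origin 207 131
(np.float64(225.75), np.float64(246.4375)) [[7, 10, 1, 1, 1], [9, 10, 5, 4, 16]]
crop origin 190 190
tip centre [628.6  83.2  64.3] err 2.23 rel tcp [-1.000e-01  8.600e+00 -1.137e+02]
```

Emit:
{"op": "play_rows", "data": {
  "plan": [
    [-0.5, -6, 0, 0, 0, 0, -1],
    [0, 0, 0, 0, 0, 0, -1],
    [0, 0, 0, 0, 0, 0, -1]
  ]
}}

```text
time_s: 9.9
eef_pos: [628.8, 68.7, 179.5]
ee_rot: [-0.002, 0.735, 0.678, -0.0]
force: [0.2, -0.3, -1.3]
grip_width: 0.24
```

```bash
python3 ax3.py pics/ax5.png "[-1,7,-113]"
```

```text
tcp [628.8  68.7 179.5] tool z [-0.003  0.002] yaw 85.4 [ 0.5 -0.2 -1.1]
(np.float64(244.0), np.float64(170.0)) []
crop origin 210 130
(np.float64(225.05882352941177), np.float64(243.23529411764707)) [[8, 9, 5, 4, 17]]
crop origin 190 187
tip centre [629.4  76.6  66.7] err 0.35 rel tcp [   0.6    7.9 -112.8]
```

View pics/ax5.png

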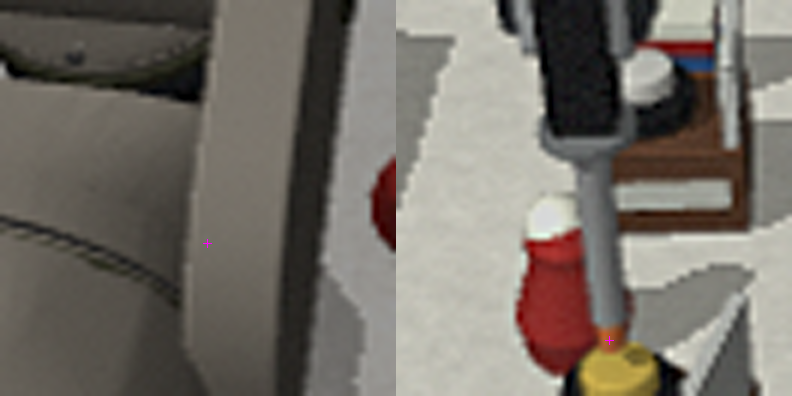

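Emit:
{"op": "play_rows", "data": {
  "plan": [
    [-0.5, 0, -4, 0, 0, 0, -1],
    [0, 0, -4, 0, 0, 0, -1],
    [0, 0, -2, 0, 0, 0, -1]
  ]
}}

```text
time_s: 10.25
eef_pos: [628.7, 68.5, 169.7]
ee_rot: [-0.001, 0.735, 0.678, 0.0]
force: [0.8, -0.1, 1.4]
grip_width: 0.244
```

Emit:
{"op": "play_rows", "data": {
  "plan": [
    [0, 0, -2, 0, 0, 0, -1]
  ]
}}

```text
time_s: 10.33
eef_pos: [628.7, 68.5, 167.7]
ee_rot: [-0.001, 0.735, 0.678, 0.0]
force: [-0.6, -0.1, 2.3]
grip_width: 0.241
```

Emit:
{"op": "play_rows", "data": {
  "plan": [
    [0, 0, -2, 0, 0, 0, -1]
  ]
}}

```text
time_s: 10.42
eef_pos: [628.8, 68.4, 165.7]
ee_rot: [-0.001, 0.735, 0.678, 0.001]
force: [-1.8, 0.9, 3.1]
grip_width: 0.241
```

Emit:
{"op": "play_rows", "data": {
  "plan": [
    [0, 0, -2, 0, 0, 0, -1]
  ]
}}

```text
time_s: 10.5
eef_pos: [629.0, 68.5, 164.6]
ee_rot: [-0.0, 0.735, 0.678, 0.001]
force: [-3.8, 0.5, 18.1]
grip_width: 0.239
```

Emit:
{"op": "play_rows", "data": {
  "plan": [
    [0, 0, 0.5, 0, 0, 0, -1],
    [0, 0, 12, 0, 0, 0, -1],
    [0, 0, 18, 0, 0, 0, -1],
    [0, 0, 18, 0, 0, 0, -1],
    [0, 0, 12, 0, 0, 0, -1]
  ]
}}

```text
time_s: 10.92
eef_pos: [627.7, 68.6, 224.0]
ee_rot: [-0.002, 0.735, 0.678, -0.001]
force: [0.2, 0.4, -1.2]
grip_width: 0.242
```

Emit:
{"op": "play_rows", "data": {
  "plan": [
    [1, -15, 0, 0, 0, 0, -1],
    [1, -25, 0, 0, 0, 0, -1],
    [1, -28, 0, 0, 0, 0, -1],
    [1, -28, 0, 0, 0, 0, -1],
    [1, -28, 0, 0, 0, 0, -1]
  ]
}}

```text
time_s: 11.33
eef_pos: [632.6, -57.1, 223.9]
ee_rot: [-0.002, 0.732, 0.681, 0.0]
force: [0.6, 0.1, -1.0]
grip_width: 0.239
```

Emit:
{"op": "play_rows", "data": {
  "plan": [
    [1, -28, 0, 0, 0, 0, -1],
    [1, -28, 0, 0, 0, 0, -1],
    [1, -28, 0, 0, 0, 0, -1],
    [1, -28, 0, 0, 0, 0, -1],
    [1, -28, 0, 0, 0, 0, -1]
  ]
}}

```text
time_s: 11.75
eef_pos: [634.9, -208.4, 218.4]
ee_rot: [-0.004, 0.733, 0.68, -0.001]
force: [0.6, 0.1, -0.4]
grip_width: 0.242
```

Emit:
{"op": "play_rows", "data": {
  "plan": [
    [2, -24, 2, 0, 0, 0, -1],
    [2, -20, 1, 0, 0, 0, -1],
    [1, -14, 0, 0, 0, 0, -1],
    [0, -8, 0, 0, 0, 0, -1],
    [0, -2, 0, 0, 0, 0, -1]
  ]
}}

```text
time_s: 12.17
eef_pos: [635.8, -290.0, 214.2]
ee_rot: [-0.008, 0.736, 0.677, -0.003]
force: [0.0, 0.5, -0.7]
grip_width: 0.242
```

Emit:
{"op": "play_rows", "data": {
  "plan": [
    [0, 0, 0, 0, 0, 0, -1],
    [0, 0, 0, 0, 0, 0, -1]
  ]
}}

```text
time_s: 12.33
eef_pos: [635.2, -290.2, 212.8]
ee_rot: [-0.009, 0.736, 0.677, -0.004]
force: [-0.1, 0.4, -1.3]
grip_width: 0.244
```

Emit:
{"op": "play_rows", "data": {
  "plan": [
    [3.5, -2, -8, 0, 0, 0, -1],
    [0, 0, -8, 0, 0, 0, -1],
    [0, 0, -4, 0, 0, 0, -1],
    [0, 0, 0, 0, 0, 0, -1]
  ]
}}

```text
time_s: 12.67
eef_pos: [639.5, -289.3, 190.6]
ee_rot: [-0.009, 0.735, 0.678, -0.003]
force: [-0.2, 0.0, -1.7]
grip_width: 0.241
```

```bash
python3 ax3.py pics/ax6.png "[0,8,-112]"
```

```text
tcp [ 639.7 -289.6  191.7] tool z [-0.016  0.008] yaw 85.4 [-0.5  0.3 -1.3]
(np.float64(414.5), np.float64(168.0)) [[8, 12, 2, 3, 4]]
crop origin 395 125
(np.float64(240.71428571428572), np.float64(152.14285714285714)) [[10, 10, 3, 3, 7]]
crop origin 206 99
tip centre [ 636.4 -276.6   80.4] err 2.97 rel tcp [  -3.3   12.9 -111.3]
```

Emit:
{"op": "play_rows", "data": {
  "plan": [
    [0.5, -4, -3, 0, 0, 0, -1],
    [0, 0, -3, 0, 0, 0, -1],
    [0, 0, -2, 0, 0, 0, -1]
  ]
}}

```text
time_s: 13.02
eef_pos: [640.7, -293.8, 184.6]
ee_rot: [-0.007, 0.735, 0.678, -0.003]
force: [0.1, 0.2, 1.6]
grip_width: 0.241
```

Emit:
{"op": "play_rows", "data": {
  "plan": [
    [0, 0, -2, 0, 0, 0, -1]
  ]
}}

```text
time_s: 13.1
eef_pos: [640.7, -293.9, 182.8]
ee_rot: [-0.007, 0.735, 0.678, -0.003]
force: [-1.1, 0.8, 2.2]
grip_width: 0.243
```

Emit:
{"op": "play_rows", "data": {
  "plan": [
    [0, 0, -2, 0, 0, 0, -1]
  ]
}}

```text
time_s: 13.18
eef_pos: [640.7, -293.9, 181.1]
ee_rot: [-0.007, 0.735, 0.678, -0.003]
force: [-1.3, 0.9, 3.0]
grip_width: 0.244
```

Emit:
{"op": "play_rows", "data": {
  "plan": [
    [0, 0, -2, 0, 0, 0, -1]
  ]
}}

```text
time_s: 13.27
eef_pos: [640.8, -293.9, 179.7]
ee_rot: [-0.006, 0.735, 0.678, -0.003]
force: [-1.5, 0.9, 14.4]
grip_width: 0.241
```

```bash
python3 ax3.py pics/ax6.png "[0,8,-112]"
```

```text
tcp [ 640.8 -293.8  179.9] tool z [-0.013  0.006] yaw 85.4 [-1.7  1.2  4.9]
(np.float64(415.5), np.float64(169.0)) [[8, 12, 2, 3, 4]]
crop origin 395 126
(np.float64(240.8), np.float64(155.0)) [[9, 10, 4, 3, 10], [2, 18, 3, 3, 3]]
crop origin 206 103
tip centre [ 637.4 -282.4   68.8] err 3.3 rel tcp [  -3.3   11.5 -111.1]
```

View pics/ax6.png

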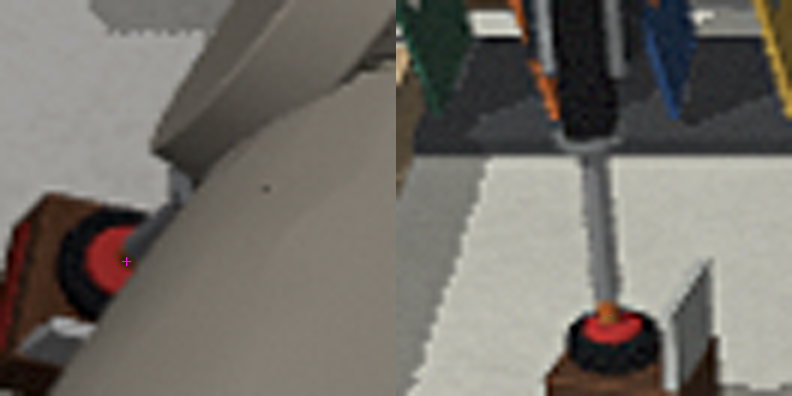

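Emit:
{"op": "play_rows", "data": {
  "plan": [
    [0, 0, 8, 0, 0, 0, -1],
    [0, 0, 14, 0, 0, 0, -1],
    [0, 0, 14, 0, 0, 0, -1],
    [0, 0, 8, 0, 0, 0, -1],
    [-4, 8, 2, 0, 0, 0, -1]
  ]
}}

```text
time_s: 13.78
eef_pos: [636.6, -286.9, 227.4]
ee_rot: [-0.006, 0.735, 0.678, -0.003]
force: [-1.0, -0.6, -2.0]
grip_width: 0.245
```

Emit:
{"op": "play_rows", "data": {
  "plan": [
    [-13, 22, 1, 0, 0, 0, -1],
    [-15, 26, 1, 0, 0, 0, -1],
    [-15, 26, 1, 0, 0, 0, -1],
    [-15, 26, 1, 0, 0, 0, -1],
    [-15, 26, 1, 0, 0, 0, -1]
  ]
}}

```text
time_s: 14.2
eef_pos: [560.9, -160.5, 231.3]
ee_rot: [-0.005, 0.737, 0.676, -0.003]
force: [1.3, 0.0, -0.5]
grip_width: 0.245
```

Emit:
{"op": "play_rows", "data": {
  "plan": [
    [-15, 26, 0, 0, 0, 0, -1],
    [-15, 26, 0, 0, 0, 0, -1],
    [-15, 26, 0, 0, 0, 0, -1],
    [-15, 26, 0, 0, 0, 0, -1],
    [-15, 26, 0, 0, 0, 0, -1]
  ]
}}

```text
time_s: 14.62
eef_pos: [481.0, -24.9, 232.0]
ee_rot: [-0.004, 0.737, 0.675, -0.003]
force: [0.6, 0.3, -1.5]
grip_width: 0.244
```

Remaining about (-47, 88).

Emit:
{"op": "play_rows", "data": {
  "plan": [
    [-14, 25, 0, 0, 0, 0, -1],
    [-12, 22, 0, 0, 0, 0, -1],
    [-9, 17, 0, 0, 0, 0, -1],
    [-5, 9, 0, 0, 0, 0, -1],
    [-1, 2, 0, 0, 0, 0, -1]
  ]
}}

```text
time_s: 15.03
eef_pos: [435.2, 56.8, 233.4]
ee_rot: [-0.004, 0.736, 0.677, -0.002]
force: [0.1, -0.7, -0.6]
grip_width: 0.236
```

Emit:
{"op": "play_rows", "data": {
  "plan": [
    [0, 0, -3, 0, 0, 0, -1],
    [0, 0, -5, 0, 0, 0, -1],
    [0, 0, 0, 0, 0, 0, -1]
  ]
}}

```text
time_s: 15.28
eef_pos: [436.3, 55.7, 225.0]
ee_rot: [-0.003, 0.736, 0.677, -0.002]
force: [0.2, -0.8, -1.6]
grip_width: 0.245
```

```bash
python3 ax3.py pics/ax7.png "[-2,8,-112]"; python3 - <<'E'
from h import *
S=optics.capture("side")
for b in blobs(S,(4,130,60),(16,255,255),(255,205,350,285),60): print(b[2:4],onz(S,b[0],b[1],6).round())
E
```

```text
tcp [436.5  55.6 225.6] tool z [-0.006  0.002] yaw 85.2 [ 0.5  0.6 -1.7]
(np.float64(245.0), np.float64(262.0)) []
crop origin 211 228
(np.float64(323.5), np.float64(221.5)) [[8, 9, 4, 4, 16], [0, 14, 20, 7, 84]]
crop origin 291 164
tip centre [436.1  63.8 113.9] err 0.76 rel tcp [  -0.4    8.2 -111.7]
(470.0, (265, 253, 28, 23)) [526.  67.   6.]
(469.5, (310, 255, 28, 23)) [432.  71.   6.]
(397.5, (308, 220, 26, 25)) [435. -34.   6.]
(352.5, (268, 217, 25, 19)) [528. -59.   6.]
```

Emit:
{"op": "play_rows", "data": {
  "plan": [
    [-4, 7, -10, 0, 0, 0, -1],
    [0, 0, -22, 0, 0, 0, -1],
    [0, 0, -22, 0, 0, 0, -1],
    [0, 0, -18, 0, 0, 0, -1],
    [0, 0, -4, 0, 0, 0, -1]
  ]
}}

```text
time_s: 15.85
eef_pos: [434.6, 60.9, 148.8]
ee_rot: [-0.0, 0.737, 0.675, 0.0]
force: [-1.4, 0.6, -1.5]
grip_width: 0.24
```

Emit:
{"op": "play_rows", "data": {
  "plan": [
    [0, 0, 0, 0, 0, 0, -1],
    [0, 0, 0, 0, 0, 0, -1]
  ]
}}

```text
time_s: 16.02
eef_pos: [434.8, 60.4, 148.7]
ee_rot: [-0.001, 0.738, 0.675, -0.0]
force: [-0.4, -0.4, -0.0]
grip_width: 0.241
```

```bash
python3 ax3.py pics/ax8.png "[-1,8,-112]"
```

```text
tcp [435.1  60.4 149.2] tool z [-0.     0.001] yaw 84.9 [ 0.   0.2 -0.9]
(np.float64(246.0), np.float64(263.0)) []
crop origin 212 229
(np.float64(322.8965517241379), np.float64(258.0258620689655)) [[3, 0, 4, 1, 4], [0, 9, 21, 12, 116]]
crop origin 291 198
tip centre [434.9  70.3  26.7] err 0.11 rel tcp [  -0.2    9.9 -122.5]
```

Emit:
{"op": "play_rows", "data": {
  "plan": [
    [-2.5, 3, -8, 0, 0, 0, -1],
    [0, 0, -7, 0, 0, 0, -1],
    [0, 0, -4, 0, 0, 0, -1],
    [0, 0, -2, 0, 0, 0, -1]
  ]
}}

```text
time_s: 16.45
eef_pos: [433.6, 63.6, 128.6]
ee_rot: [0.002, 0.738, 0.675, 0.002]
force: [-0.1, -0.1, -0.5]
grip_width: 0.247
```

Emit:
{"op": "play_rows", "data": {
  "plan": [
    [0, 0, -2, 0, 0, 0, -1],
    [0, 0, -2, 0, 0, 0, -1]
  ]
}}

```text
time_s: 16.62
eef_pos: [433.5, 63.7, 124.0]
ee_rot: [0.002, 0.738, 0.675, 0.002]
force: [0.3, 0.0, -1.5]
grip_width: 0.245
```

Emit:
{"op": "play_rows", "data": {
  "plan": [
    [0, 0, -2, 0, 0, 0, -1]
  ]
}}

```text
time_s: 16.7
eef_pos: [433.6, 63.7, 121.9]
ee_rot: [0.002, 0.738, 0.675, 0.002]
force: [-0.5, -0.8, -1.2]
grip_width: 0.242
```

Emit:
{"op": "play_rows", "data": {
  "plan": [
    [0, 0, -2, 0, 0, 0, -1]
  ]
}}

```text
time_s: 16.78
eef_pos: [433.6, 63.6, 119.7]
ee_rot: [0.002, 0.738, 0.675, 0.002]
force: [0.6, 0.7, -0.8]
grip_width: 0.243
```

Emit:
{"op": "play_rows", "data": {
  "plan": [
    [-5, 0, -1, 0, 0, 0, -1],
    [-8, 0, 0, 0, 0, 0, -1],
    [-8, 0, 0, 0, 0, 0, -1],
    [-8, 0, 0, 0, 0, 0, -1],
    [-6, 0, 0, 0, 0, 0, -1]
  ]
}}

```text
time_s: 17.2
eef_pos: [395.6, 63.6, 118.2]
ee_rot: [0.001, 0.738, 0.675, 0.002]
force: [-0.2, -0.4, -2.6]
grip_width: 0.242
```

```bash
cat > rings.py <<'E'
from h import *
S=optics.capture("side");s=sense();print(s["eef_pos"].round(1),s["force"].round(1))
for b in blobs(S,(4,130,60),(16,255,255),(240,195,420,400),60): print(b[2:4],onz(S,b[3][0]+b[3][2]/2-.5,b[3][1]+b[3][3]/2-.5,6).round())
T=optics.capture("top")
for b in blobs(T,(4,130,60),(16,255,255),(95,195,330,330),60): print("T",b[2:4],onz(T,b[3][0]+b[3][2]/2-.5,b[3][1]+b[3][3]/2-.5,6).round())
E
python3 rings.py
```

```text
[394.7  63.8 118.1] [-0.3  0.3 -1.4]
(469.5, (265, 253, 28, 23)) [525.  68.   6.]
(389.0, (308, 225, 26, 20)) [436. -32.   6.]
(352.5, (268, 217, 25, 19)) [527. -61.   6.]
(247.0, (319, 255, 29, 24)) [414.  72.   6.]
T (528.5, (282, 251, 27, 27)) [435. -35.   6.]
T (512.5, (295, 209, 26, 27)) [528. -62.   6.]
T (505.5, (238, 210, 26, 26)) [525.  65.   6.]
```

Emit:
{"op": "play_rows", "data": {
  "plan": [
    [-8, 2, 0, 0, 0, 0, -1],
    [-3, 8, 0, 0, 0, 0, -1],
    [0, 12, 0, 0, 0, 0, -1],
    [0, 12, 0, 0, 0, 0, -1],
    [0, 12, 0, 0, 0, 0, -1]
  ]
}}

```text
time_s: 17.72
eef_pos: [383.5, 111.2, 118.9]
ee_rot: [0.002, 0.739, 0.674, 0.002]
force: [-0.3, 0.7, -0.9]
grip_width: 0.242
```

```bash
python3 rings.py | grep -v T
```

```text
[383.3 112.6 118.9] [-0.6  1.2 -1.8]
(470.0, (265, 253, 28, 23)) [525.  68.   6.]
(387.0, (308, 225, 26, 20)) [436. -32.   6.]
(352.5, (268, 217, 25, 19)) [527. -61.   6.]
(272.5, (330, 266, 30, 25)) [393. 105.   6.]
```

Emit:
{"op": "play_rows", "data": {
  "plan": [
    [1, 14, -0.2, 0, 0, 0, -1],
    [1, 14, -0.2, 0, 0, 0, -1],
    [1, 14, -0.2, 0, 0, 0, -1],
    [1, 14, -0.2, 0, 0, 0, -1],
    [1, 14, -0.2, 0, 0, 0, -1]
  ]
}}

```text
time_s: 18.23
eef_pos: [388.2, 182.5, 117.9]
ee_rot: [0.003, 0.739, 0.674, 0.002]
force: [-0.0, 0.0, -1.8]
grip_width: 0.244
```

Emit:
{"op": "play_rows", "data": {
  "plan": [
    [1, 14, -0.2, 0, 0, 0, -1],
    [1, 14, -0.2, 0, 0, 0, -1],
    [1, 14, -0.2, 0, 0, 0, -1],
    [1, 14, -0.2, 0, 0, 0, -1],
    [1, 14, -0.2, 0, 0, 0, -1]
  ]
}}

```text
time_s: 18.65
eef_pos: [393.0, 254.8, 116.7]
ee_rot: [0.003, 0.739, 0.674, 0.001]
force: [0.7, -0.2, -1.7]
grip_width: 0.247
```

```bash
python3 rings.py | grep -v T
```

```text
[393.2 256.5 116.8] [-1.1  0.1 -0.9]
(470.0, (265, 253, 28, 23)) [525.  68.   6.]
(446.5, (333, 320, 37, 32)) [392. 246.   6.]
(353.0, (268, 217, 25, 19)) [527. -61.   6.]
(156.5, (308, 225, 27, 19)) [435. -33.   6.]
```

Emit:
{"op": "play_rows", "data": {
  "plan": [
    [1, 14, 0, 0, 0, 0, -1],
    [1, 14, 0, 0, 0, 0, -1],
    [1, 14, 0, 0, 0, 0, -1],
    [1, 14, 0, 0, 0, 0, -1],
    [1, 14, 0, 0, 0, 0, -1]
  ]
}}

```text
time_s: 19.17
eef_pos: [398.0, 322.4, 116.2]
ee_rot: [0.003, 0.739, 0.674, -0.0]
force: [0.5, -0.4, -1.3]
grip_width: 0.243
```

Emit:
{"op": "play_rows", "data": {
  "plan": [
    [0, 10, 0, 0, 0, 0, -1],
    [0, 7, 0, 0, 0, 0, -1],
    [0, 4, 0, 0, 0, 0, -1],
    [0, 1, 0, 0, 0, 0, -1],
    [0, -7, 0, 0, 0, 0, -1]
  ]
}}

```text
time_s: 19.58
eef_pos: [398.2, 337.8, 115.8]
ee_rot: [0.003, 0.738, 0.674, -0.001]
force: [0.9, 0.1, -1.4]
grip_width: 0.245
```

```bash
python3 rings.py
```

```text
[398.1 336.2 115.7] [ 0.   0.  -1.5]
(583.5, (333, 363, 40, 37)) [397. 334.   6.]
(470.0, (265, 253, 28, 23)) [525.  68.   6.]
(386.5, (308, 225, 26, 20)) [436. -32.   6.]
(353.5, (268, 217, 25, 19)) [527. -61.   6.]
T (528.5, (282, 251, 27, 27)) [435. -35.   6.]
T (512.5, (295, 209, 26, 27)) [528. -62.   6.]
T (505.5, (238, 210, 26, 26)) [525.  65.   6.]
T (187.0, (113, 265, 28, 28)) [396. 334.   6.]
```

Emit:
{"op": "play_rows", "data": {
  "plan": [
    [0, 0, 12, 0, 0, 0, -1],
    [0, 0, 18, 0, 0, 0, -1],
    [0, 0, 22, 0, 0, 0, -1],
    [0, 0, 20, 0, 0, 0, -1],
    [0, -6, 8, 0, 0, 0, -1]
  ]
}}

```text
time_s: 20.1
eef_pos: [396.8, 326.6, 196.6]
ee_rot: [0.003, 0.74, 0.673, -0.004]
force: [-0.0, 0.5, -0.1]
grip_width: 0.241
```

Emit:
{"op": "play_rows", "data": {
  "plan": [
    [2, -18, 0, 0, 0, 0, -1],
    [3, -28, 0, 0, 0, 0, -1],
    [3, -30, 0, 0, 0, 0, -1],
    [3, -30, 0, 0, 0, 0, -1],
    [3, -30, 0, 0, 0, 0, -1]
  ]
}}

```text
time_s: 20.52
eef_pos: [409.7, 185.8, 197.2]
ee_rot: [0.003, 0.738, 0.675, -0.002]
force: [1.6, -0.6, -0.2]
grip_width: 0.24
```

Emit:
{"op": "play_rows", "data": {
  "plan": [
    [3, -30, 0, 0, 0, 0, -1],
    [3, -30, 0, 0, 0, 0, -1],
    [3, -30, 0, 0, 0, 0, -1],
    [3, -30, 0, 0, 0, 0, -1],
    [3, -30, 0, 0, 0, 0, -1]
  ]
}}

```text
time_s: 20.93
eef_pos: [421.2, 25.7, 195.1]
ee_rot: [0.003, 0.739, 0.674, -0.003]
force: [-0.2, -0.2, -1.1]
grip_width: 0.243
```

Emit:
{"op": "play_rows", "data": {
  "plan": [
    [5, -24, 0, 0, 0, 0, -1],
    [4, -18, 0, 0, 0, 0, -1],
    [3, -11, 0, 0, 0, 0, -1],
    [1, -4, 0, 0, 0, 0, -1],
    [0, 0, 0, 0, 0, 0, -1]
  ]
}}

```text
time_s: 21.35
eef_pos: [431.3, -41.6, 193.0]
ee_rot: [0.002, 0.742, 0.67, -0.004]
force: [-0.9, 0.1, -0.1]
grip_width: 0.242
```

Emit:
{"op": "play_rows", "data": {
  "plan": [
    [0, 0, -8, 0, 0, 0, -1],
    [0, 0, -8, 0, 0, 0, -1],
    [0, 0, 0, 0, 0, 0, -1],
    [0, 0, 0, 0, 0, 0, -1]
  ]
}}

```text
time_s: 21.68
eef_pos: [429.9, -39.7, 174.4]
ee_rot: [0.001, 0.742, 0.671, -0.005]
force: [0.3, 0.3, -0.3]
grip_width: 0.244
```

```bash
python3 ax3.py pics/ax9.png "[-1,8,-112]"; python3 rings.py
```

```text
tcp [430.  -39.8 174.7] tool z [-0.005 -0.008] yaw 84.2 [-0.2 -0.4 -0.8]
(np.float64(294.0), np.float64(266.0)) []
crop origin 263 233
(np.float64(323.9), np.float64(213.8)) [[9, 9, 3, 4, 10]]
crop origin 292 159
tip centre [430.4 -31.7  63. ] err 0.13 rel tcp [   0.4    8.1 -111.7]
[430.2 -40.  174.9] [-0.1  0.5 -1.7]
(1129.0, (333, 363, 40, 37)) [397. 334.   6.]
(469.0, (265, 253, 28, 23)) [525.  68.   6.]
(386.5, (308, 225, 26, 20)) [436. -32.   6.]
(353.0, (268, 217, 25, 19)) [527. -61.   6.]
T (566.5, (113, 265, 28, 28)) [396. 334.   6.]
T (99.5, (238, 210, 26, 26)) [525.  65.   6.]
T (82.5, (295, 209, 26, 20)) [536. -61.   6.]
```

Emit:
{"op": "play_rows", "data": {
  "plan": [
    [4, -1.5, -12, 0, 0, 0, -1],
    [0, 0, -14, 0, 0, 0, -1],
    [0, 0, -12, 0, 0, 0, -1],
    [0, 0, -5, 0, 0, 0, -1],
    [0, 0, -2, 0, 0, 0, -1]
  ]
}}

```text
time_s: 22.3
eef_pos: [435.9, -41.5, 130.5]
ee_rot: [0.004, 0.741, 0.671, -0.003]
force: [0.2, -1.1, -0.6]
grip_width: 0.241
```

Emit:
{"op": "play_rows", "data": {
  "plan": [
    [0, 0, -2, 0, 0, 0, -1],
    [0, 0, -2, 0, 0, 0, -1]
  ]
}}

```text
time_s: 22.47
eef_pos: [436.3, -41.5, 126.9]
ee_rot: [0.005, 0.741, 0.671, -0.003]
force: [-0.2, -0.1, -1.2]
grip_width: 0.242
```

Emit:
{"op": "play_rows", "data": {
  "plan": [
    [0, 0, -3, 0, 0, 0, -1],
    [0, 0, -3, 0, 0, 0, -1],
    [0, 0, -2, 0, 0, 0, -1]
  ]
}}

```text
time_s: 22.72
eef_pos: [436.9, -41.8, 119.4]
ee_rot: [0.006, 0.741, 0.671, -0.002]
force: [-0.4, 0.8, -0.9]
grip_width: 0.24
```

Emit:
{"op": "play_rows", "data": {
  "plan": [
    [-5, 0, -1, 0, 0, 0, -1],
    [-9, 0, 0, 0, 0, 0, -1],
    [-9, 0, 0, 0, 0, 0, -1],
    [-9, 0, 0, 0, 0, 0, -1],
    [-9, 0, 0, 0, 0, 0, -1]
  ]
}}

```text
time_s: 23.13
eef_pos: [392.8, -41.6, 118.0]
ee_rot: [0.006, 0.741, 0.671, -0.002]
force: [-0.0, 0.0, -1.3]
grip_width: 0.24
```

```bash
python3 rings.py | grep -v T
```

```text
[391.3 -41.2 117.8] [-0.6  0.1 -1.5]
(1125.0, (333, 363, 40, 37)) [397. 334.   6.]
(469.5, (265, 253, 28, 23)) [525.  68.   6.]
(352.5, (268, 217, 25, 19)) [527. -61.   6.]
(207.5, (319, 225, 26, 20)) [412. -32.   6.]
```

Emit:
{"op": "play_rows", "data": {
  "plan": [
    [-5, 4, 0, 0, 0, 0, -1],
    [-1, 10, 0, 0, 0, 0, -1],
    [0, 14, 0, 0, 0, 0, -1],
    [0, 14, 0, 0, 0, 0, -1],
    [0, 14, 0, 0, 0, 0, -1]
  ]
}}

```text
time_s: 23.65
eef_pos: [386.1, 16.5, 118.8]
ee_rot: [0.007, 0.743, 0.669, -0.002]
force: [0.0, -0.6, -1.4]
grip_width: 0.24
```

Emit:
{"op": "play_rows", "data": {
  "plan": [
    [0, 14, 0, 0, 0, 0, -1],
    [0, 14, 0, 0, 0, 0, -1],
    [0, 14, 0, 0, 0, 0, -1],
    [0, 14, 0, 0, 0, 0, -1],
    [0, 14, 0, 0, 0, 0, -1]
  ]
}}

```text
time_s: 24.07
eef_pos: [385.1, 93.7, 119.0]
ee_rot: [0.007, 0.743, 0.67, -0.001]
force: [-1.0, -0.7, -0.9]
grip_width: 0.241
```

Emit:
{"op": "play_rows", "data": {
  "plan": [
    [1, 14, 0, 0, 0, 0, -1],
    [1, 14, 0, 0, 0, 0, -1],
    [1, 14, 0, 0, 0, 0, -1],
    [1, 14, 0, 0, 0, 0, -1],
    [1, 14, 0, 0, 0, 0, -1]
  ]
}}

```text
time_s: 24.48
eef_pos: [388.2, 171.2, 119.1]
ee_rot: [0.007, 0.742, 0.671, -0.001]
force: [0.6, -0.5, -2.4]
grip_width: 0.242
```

```bash
python3 rings.py | grep -v T
```

```text
[388.3 172.9 119.2] [-0.5 -0.6 -0.3]
(1128.0, (333, 363, 40, 37)) [397. 334.   6.]
(470.0, (265, 253, 28, 23)) [525.  68.   6.]
(353.5, (268, 217, 25, 19)) [527. -61.   6.]
(312.0, (333, 286, 32, 27)) [389. 161.   6.]
```

Emit:
{"op": "play_rows", "data": {
  "plan": [
    [1, 13, 0, 0, 0, 0, -1],
    [1, 13, 0, 0, 0, 0, -1],
    [1, 13, 0, 0, 0, 0, -1],
    [1, 13, 0, 0, 0, 0, -1],
    [1, 12, 0, 0, 0, 0, -1]
  ]
}}

```text
time_s: 25.0
eef_pos: [391.9, 236.9, 118.9]
ee_rot: [0.007, 0.741, 0.671, -0.002]
force: [-0.9, -0.7, -0.7]
grip_width: 0.244
```

Emit:
{"op": "play_rows", "data": {
  "plan": [
    [1, 10, 0, 0, 0, 0, -1],
    [1, 7, 0, 0, 0, 0, -1],
    [0, 3, 0, 0, 0, 0, -1],
    [0, 0, 0, 0, 0, 0, -1]
  ]
}}

```text
time_s: 25.33
eef_pos: [393.5, 259.1, 118.7]
ee_rot: [0.007, 0.741, 0.672, -0.002]
force: [0.8, 0.4, -1.3]
grip_width: 0.238
```

```bash
python3 rings.py
```

```text
[393.5 258.8 118.7] [-0.  -0.2 -0.9]
(1132.5, (333, 363, 40, 37)) [397. 334.   6.]
(470.5, (265, 253, 28, 23)) [525.  68.   6.]
(450.5, (332, 322, 37, 31)) [394. 249.   6.]
(353.0, (268, 217, 25, 19)) [527. -61.   6.]
T (513.5, (295, 209, 26, 27)) [528. -62.   6.]
T (505.5, (238, 210, 26, 26)) [525.  65.   6.]
T (183.0, (152, 267, 28, 28)) [394. 248.   6.]
```

Emit:
{"op": "play_rows", "data": {
  "plan": [
    [0, 6, 0, 0, 0, 0, -1],
    [0, 2, 0, 0, 0, 0, -1],
    [0, 0, 0, 0, 0, 0, -1],
    [0, -7, 0, 0, 0, 0, -1],
    [0, 0, 0, 0, 0, 0, -1]
  ]
}}

```text
time_s: 25.85
eef_pos: [393.5, 258.6, 118.7]
ee_rot: [0.007, 0.741, 0.671, -0.003]
force: [0.6, 0.4, -1.0]
grip_width: 0.242
```

Emit:
{"op": "play_rows", "data": {
  "plan": [
    [0, 0, 12, 0, 0, 0, -1],
    [0, 0, 20, 0, 0, 0, -1],
    [0, 0, 25, 0, 0, 0, -1],
    [0, 0, 25, 0, 0, 0, -1],
    [0, 0, 18, 0, 0, 0, -1]
  ]
}}

```text
time_s: 26.27
eef_pos: [390.9, 255.7, 218.7]
ee_rot: [0.005, 0.742, 0.67, -0.007]
force: [0.1, 0.2, -0.3]
grip_width: 0.242
```

```bash
python3 rings.py
```

```text
[392.1 256.2 221.7] [0.3 0.2 2.7]
(1129.0, (333, 363, 40, 37)) [397. 334.   6.]
(886.0, (332, 325, 37, 32)) [394. 257.   6.]
(471.0, (265, 253, 28, 23)) [525.  68.   6.]
(354.0, (268, 217, 25, 19)) [527. -61.   6.]
T (567.5, (149, 267, 27, 28)) [394. 256.   6.]
T (512.5, (295, 209, 26, 27)) [528. -62.   6.]
T (505.5, (238, 210, 26, 26)) [525.  65.   6.]
T (74.0, (119, 265, 22, 16)) [409. 329.   6.]
```

Emit:
{"op": "play_rows", "data": {
  "plan": [
    [1, -14, 6, 0, 0, 0, -1],
    [2, -26, 4, 0, 0, 0, -1],
    [2.5, -30, 2, 0, 0, 0, -1],
    [2.5, -32, 0, 0, 0, 0, -1],
    [2.5, -32, 0, 0, 0, 0, -1]
  ]
}}

```text
time_s: 26.78
eef_pos: [399.8, 120.5, 227.0]
ee_rot: [0.004, 0.74, 0.673, -0.007]
force: [1.2, -0.4, -1.4]
grip_width: 0.241
```

Emit:
{"op": "play_rows", "data": {
  "plan": [
    [2.5, -32, 0, 0, 0, 0, -1],
    [2.5, -32, 0, 0, 0, 0, -1],
    [2.5, -32, 0, 0, 0, 0, -1],
    [2.5, -32, 0, 0, 0, 0, -1],
    [2.5, -32, 0, 0, 0, 0, -1]
  ]
}}

```text
time_s: 27.2
eef_pos: [408.8, -47.4, 221.3]
ee_rot: [0.001, 0.74, 0.673, -0.009]
force: [1.2, 0.4, -0.8]
grip_width: 0.241
```

Emit:
{"op": "play_rows", "data": {
  "plan": [
    [2.5, -32, 0, 0, 0, 0, -1],
    [2.5, -32, 0, 0, 0, 0, -1],
    [2.5, -32, 0, 0, 0, 0, -1],
    [2.5, -32, 0, 0, 0, 0, -1],
    [2.5, -30, 0, 0, 0, 0, -1]
  ]
}}

```text
time_s: 27.62
eef_pos: [417.5, -213.7, 215.1]
ee_rot: [-0.003, 0.74, 0.672, -0.01]
force: [0.4, 0.5, -1.0]
grip_width: 0.245
```

Emit:
{"op": "play_rows", "data": {
  "plan": [
    [4, -16, 6, 0, 0, 0, -1],
    [4, -8, 6, 0, 0, 0, -1],
    [4, -4, 6, 0, 0, 0, -1],
    [0, 0, 2, 0, 0, 0, -1],
    [0, 0, 0, 0, 0, 0, -1]
  ]
}}

```text
time_s: 28.03
eef_pos: [426.5, -248.8, 227.9]
ee_rot: [-0.008, 0.744, 0.669, -0.011]
force: [-0.2, -0.0, -0.6]
grip_width: 0.245
```

```bash
python3 ax3.py pics/b1.png "[-1,7,-112]"
```

```text
tcp [ 426.5 -248.3  227.9] tool z [-0.026 -0.002] yaw 84.0 [-1.2  0.1 -0.3]
(np.float64(403.0), np.float64(272.0)) [[9, 12, 1, 1, 1]]
crop origin 383 237
(np.float64(324.0), np.float64(146.5)) [[10, 9, 3, 4, 12]]
crop origin 291 93
tip centre [ 423.8 -236.8  118.5] err 2.13 rel tcp [  -2.7   11.5 -109.4]
```

Emit:
{"op": "play_rows", "data": {
  "plan": [
    [2, -10, 2, 0, -0.013, 0.01, -1],
    [3, -20, 1, 0, -0.013, 0.008, -1],
    [2, -20, 0, 0, 0, 0, -1],
    [1, -12, 0, 0, 0, 0, -1],
    [0, -5, 0, 0, 0, 0, -1]
  ]
}}

```text
time_s: 28.55
eef_pos: [434.0, -313.3, 229.0]
ee_rot: [-0.001, 0.735, 0.678, -0.0]
force: [-0.7, 0.0, -0.2]
grip_width: 0.241
```

Emit:
{"op": "play_rows", "data": {
  "plan": [
    [0, -1, 0, 0, 0, 0, -1],
    [0, 0, 0, 0, 0, 0, -1]
  ]
}}

```text
time_s: 28.72
eef_pos: [433.7, -314.1, 228.2]
ee_rot: [-0.001, 0.735, 0.678, -0.0]
force: [0.7, -0.1, -1.1]
grip_width: 0.244
```

```bash
python3 ax3.py pics/b2.png "[-1,7,-112]"
```

```text
tcp [ 433.8 -313.7  228.4] tool z [-0.002  0.002] yaw 85.3 [-0.3 -0.2 -1.1]
(np.float64(437.0), np.float64(266.5)) [[8, 9, 1, 2, 2], [9, 12, 1, 1, 1]]
crop origin 420 234
(np.float64(319.42857142857144), np.float64(134.71428571428572)) [[10, 9, 2, 4, 7]]
crop origin 287 82
tip centre [ 434.3 -300.6  119.2] err 0.01 rel tcp [   0.5   13.1 -109.2]
```

Emit:
{"op": "play_rows", "data": {
  "plan": [
    [0.7, -5, -6, 0, 0, 0, -1],
    [0, -0.5, -6, 0, 0, 0, -1],
    [0, 0, -2, 0, 0, 0, -1],
    [0, 0, 0, 0, 0, 0, -1]
  ]
}}

```text
time_s: 29.15
eef_pos: [434.8, -318.0, 213.1]
ee_rot: [-0.001, 0.735, 0.678, -0.0]
force: [-0.0, -0.2, -1.6]
grip_width: 0.246
```

```bash
python3 - <<'E'
from h import *
s=sense();print(s["eef_pos"],s["ee_rot"],s["force"])
T,S=optics.capture("top"),optics.capture("side")
cv2.imwrite("pics/h1.png",np.hstack([cv2.resize(T["img"][245:285,415:455],(400,400),interpolation=2),cv2.resize(S["img"][120:160,300:340],(400,400),interpolation=2)]))
E
```

```text
[ 434.77545078 -317.96188776  213.05877791] [-1.35741148e-03  7.34641214e-01  6.78454422e-01 -2.05246239e-04] [-0.02434605 -0.21967285 -1.60541005]
```

View pics/h1.png

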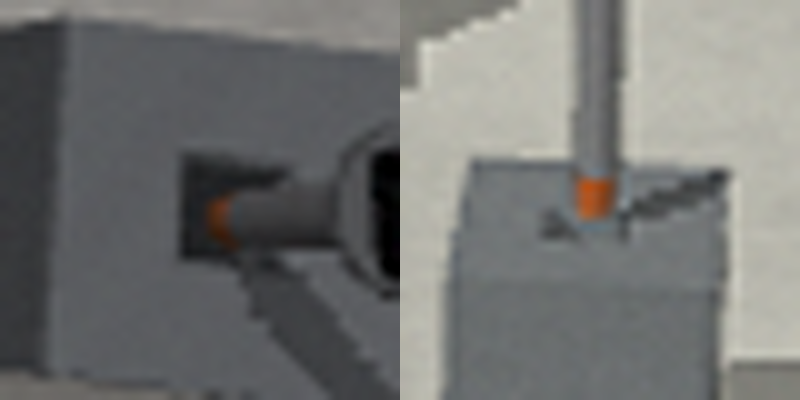

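Emit:
{"op": "play_rows", "data": {
  "plan": [
    [2.2, 0, 0, 0, 0, 0, -1],
    [0, 0, -3, 0, 0, 0, -1],
    [0, 0, -4, 0, 0, 0, -1],
    [0, 0, -4, 0, 0, 0, -1]
  ]
}}

```text
time_s: 29.58
eef_pos: [437.8, -318.3, 203.0]
ee_rot: [0.0, 0.735, 0.679, -0.0]
force: [-0.3, 0.3, -0.8]
grip_width: 0.24
```

Emit:
{"op": "play_rows", "data": {
  "plan": [
    [0, 0, -4, 0, 0, 0, -1],
    [0, 0, -4, 0, 0, 0, -1]
  ]
}}

```text
time_s: 29.75
eef_pos: [437.7, -318.2, 194.0]
ee_rot: [0.0, 0.735, 0.679, -0.0]
force: [0.9, 1.0, -1.4]
grip_width: 0.244
```

Emit:
{"op": "play_rows", "data": {
  "plan": [
    [-0.5, 0, -10, 0, 0, 0, -1],
    [0, 0, -10, 0, 0, 0, -1],
    [0, 0, -10, 0, 0, 0, -1]
  ]
}}

```text
time_s: 30.0
eef_pos: [437.3, -318.4, 161.9]
ee_rot: [0.001, 0.735, 0.679, -0.0]
force: [0.7, 0.3, -1.5]
grip_width: 0.242
```

Emit:
{"op": "play_rows", "data": {
  "plan": [
    [0, 0, -10, 0, 0, 0, -1],
    [0, 0, -8, 0, 0, 0, -1],
    [0, 0, -5, 0, 0, 0, -1]
  ]
}}

```text
time_s: 30.25
eef_pos: [436.4, -317.6, 134.2]
ee_rot: [-0.001, 0.735, 0.678, -0.0]
force: [0.2, -0.2, -0.6]
grip_width: 0.244
```

Emit:
{"op": "play_rows", "data": {
  "plan": [
    [0, 0, -4, 0, 0, 0, -1],
    [0, 0, -2, 0, 0, 0, -1]
  ]
}}

```text
time_s: 30.42
eef_pos: [436.0, -317.2, 126.4]
ee_rot: [-0.002, 0.735, 0.678, -0.0]
force: [-0.2, -0.3, -1.7]
grip_width: 0.241
```

Emit:
{"op": "play_rows", "data": {
  "plan": [
    [0, 0, -2, 0, 0, 0, -1]
  ]
}}

```text
time_s: 30.5
eef_pos: [436.1, -317.3, 124.2]
ee_rot: [-0.002, 0.735, 0.678, -0.0]
force: [-1.5, 0.3, -0.5]
grip_width: 0.241
```

Emit:
{"op": "play_rows", "data": {
  "plan": [
    [0, 0, -1.5, 0, 0, 0, -1]
  ]
}}

```text
time_s: 30.58
eef_pos: [436.1, -317.5, 124.0]
ee_rot: [-0.001, 0.735, 0.678, -0.0]
force: [-7.3, 5.5, 22.4]
grip_width: 0.242
```

Emit:
{"op": "play_rows", "data": {
  "plan": [
    [0, 0, 0.5, 0, 0, 0, -1],
    [0, 0, 0, 0, 0, 0, -0.3],
    [0, 0, 0, 0, 0, 0, 0.2],
    [0, 0, 0, 0, 0, 0, 0.6],
    [0, 0, 0, 0, 0, 0, 1]
  ],
  "grip_force": 40
}}

```text
time_s: 31.0
eef_pos: [436.9, -318.4, 126.3]
ee_rot: [0.001, 0.735, 0.679, -0.0]
force: [-1.4, 0.3, -0.4]
grip_width: 0.763
```

Emit:
{"op": "play_rows", "data": {
  "plan": [
    [0, 0, 0, 0, 0, 0, 1],
    [0, 0, 0, 0, 0, 0, 1],
    [0, 0, 0, 0, 0, 0, 1],
    [0, 0, 3, 0, 0, 0, 1],
    [0, 0, 6, 0, 0, 0, 1]
  ]
}}

```text
time_s: 31.42
eef_pos: [436.6, -318.0, 134.7]
ee_rot: [-0.0, 0.735, 0.678, -0.0]
force: [-0.1, 0.3, 0.1]
grip_width: 1.0
```

Emit:
{"op": "play_rows", "data": {
  "plan": [
    [0, 0, 15, 0, 0, 0, 1],
    [0, 0, 20, 0, 0, 0, 1],
    [0, 0, 25, 0, 0, 0, 1],
    [0, 0, 25, 0, 0, 0, 1],
    [0, 0, 15, 0, 0, 0, 1]
  ]
}}

```text
time_s: 31.83
eef_pos: [435.3, -316.6, 238.7]
ee_rot: [-0.003, 0.735, 0.678, -0.0]
force: [0.1, 0.3, 0.2]
grip_width: 1.003
```

Emit:
{"op": "play_rows", "data": {
  "plan": [
    [-20, 0, 10, 0, 0, 0, 1],
    [-25, 0, 0, 0, 0, 0, 1],
    [-25, 0, 0, 0, 0, 0, 1],
    [-10, 0, 0, 0, 0, 0, 1],
    [0, 0, 0, 0, 0, 0, 1]
  ]
}}

```text
time_s: 32.25
eef_pos: [354.0, -317.1, 256.3]
ee_rot: [0.003, 0.734, 0.679, -0.001]
force: [-0.2, 0.7, 0.2]
grip_width: 1.0
```

```bash
python3 rings.py; python3 - <<'E'
from h import *
T,S=optics.capture("top"),optics.capture("side")
for c,r in((T,(425,250,470,280)),(S,(305,110,335,145))):
    b=blobs(c,(0,0,0),(180,255,45),r)
    if b: print(b[0][:4],onz(c,*b[0][:2],132).round(1))
cv2.imwrite("pics/end.png",T["img"])
print(sense()["eef_pos"])
# change of the fixed scene since the start
for n,c in(("top",T),("side",S)):
    d=cv2.absdiff(cv2.imread(f"pics/{n}0.png"),c["img"]).max(2)>40
    m=cv2.morphologyEx(d.astype(np.uint8),cv2.MORPH_OPEN,np.ones((3,3)))
    k,_,st,_=cv2.connectedComponentsWithStats(m);print(n,[s[:5].tolist() for s in st[1:] if s[4]>12])
E
```

```text
[ 354.8 -317.2  256.3] [ 1.2 -1.1  0.8]
(1126.5, (333, 363, 40, 37)) [397. 334.   6.]
(884.0, (333, 325, 36, 32)) [394. 256.   6.]
(470.0, (265, 253, 28, 23)) [525.  68.   6.]
(352.5, (268, 217, 25, 19)) [527. -61.   6.]
T (566.5, (149, 267, 27, 28)) [394. 256.   6.]
T (564.5, (113, 265, 28, 28)) [396. 334.   6.]
T (513.5, (295, 209, 26, 27)) [528. -62.   6.]
T (505.5, (238, 210, 26, 26)) [525.  65.   6.]
(444.40549169859514, 264.90996168582376, 261.0, (433, 259, 24, 13)) [ 437.3 -309.6  132. ]
(318.1448349307774, 129.02023429179977, 156.5, (314, 117, 9, 25)) [ 437.8 -307.3  132. ]
[ 355.82983269 -316.98053537  255.39262668]
top [[234, 251, 28, 28, 291], [282, 251, 28, 28, 288], [113, 265, 27, 28, 278], [149, 267, 27, 28, 277], [447, 269, 113, 151, 9420], [139, 339, 219, 81, 9495], [557, 355, 3, 7, 17], [548, 360, 12, 12, 87], [234, 393, 10, 17, 81], [240, 411, 10, 9, 60], [375, 416, 43, 4, 128]]
side [[324, 0, 65, 71, 2186], [361, 0, 13, 3, 34], [390, 0, 25, 60, 790], [411, 0, 8, 9, 37], [411, 0, 45, 135, 3960], [464, 0, 59, 105, 4373], [515, 40, 4, 6, 21], [410, 44, 4, 4, 14], [513, 49, 5, 5, 22], [331, 64, 3, 10, 30], [444, 105, 3, 5, 15], [466, 105, 7, 5, 32], [511, 111, 13, 12, 85], [453, 117, 93, 65, 2144], [322, 127, 3, 6, 18], [394, 136, 52, 83, 1905], [443, 152, 48, 30, 532], [422, 182, 47, 28, 706], [476, 189, 54, 50, 1224], [531, 203, 29, 15, 166], [421, 211, 123, 74, 4739], [308, 225, 30, 20, 375], [309, 255, 34, 23, 436], [333, 325, 36, 32, 583], [334, 363, 39, 38, 694]]
```

```bash
python3 -c "
from rig import ctrl;print(ctrl.finish_job())"
```

```text
the job is handed in; nothing more can be done
None
```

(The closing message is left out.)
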